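Work a stuck bench stake loose and hang it on its rack

ROBOT

A 6-joint arm with a two-finger parallel gripper is mounted at the origin on the work surface. World frame = base frame: x ahead of the robot, y to its left, z up, the work surface at z = 0. Lengths are in m, angles in rad, forces in N, time in s.
With the tool pointing down it reaches from about 0.3 to 0.875 m from the base axis. Payload 4.2 kg.
Tool frame: the origin (TCP) lies midway between the tips of the shut fingers; the grasp point (between the pads) lies 19 mm behind it; z points along the fingers, x is the direction in which the jaws open and shut, and the axes are right-handed (so a half turn about z gives the same grasp; the last joint's range is limited). The gripper opens to 85 mm and grips with 20 to 120 N. Pads are 22 mm wide; open, the fingers measure 114 mm over their backs; the gripper's body (76 mm by 85 mm) begins 54 mm behind the grasp point. The pads swing forward as they close: fully open they stand 13 mm farther back than shut.
Start: joints at [1.145, 0.32, 1.565, -0, 1.257, -0.02], TCP at [0.227, 0.528, 0.231] pointing down, gripper open.
Joint ranges: [-3.11, 3.11], [-0.84, 2.01], [0.21, 2.61], [-1.34, 4.49], [0.05, 2.63], [-2.56, 2.56]. Speed limits (rad/s): [2.57, 2.57, 3.14, 3.14, 3.14, 3.14].

INTERFACE

Orientations are given as a rotation vector (axis times angle).
In Python, from rig import robot, optics, finish_job gives the robot as it stands.
- The arm moves only by the tool drive_tool, never from a script. Its argument "series" is a list of rows, each an object of numbers: "rx", "ry", "rz": the turn, a rotation vector about the tool's x, y, z in degrees; "tx", "ty", "tz": the shift along the tool's x, y, z in m; "claw": the opening in per cent of the stroke, from 0 (shut) to 100 (fully open). A call has 1 to 20 rows; each row shifts and turns the commanded pose from where the row before left it, along the tool's axes as they then stand; what a row does not reach is not made up. A row lasts 1/8 s, in which the tool goes at most 62.5 mm and 10.7 degrees, less where a joint would pass 70% of its speed; a pose out of reach is approached as far as the arm can. A call is refused whole if a number of a shift passes 0.0625 or a number of a turn 10.7, either way. A call with a gripper value outside its range is refused whole. The fingers move at their own pace and stop on an object; "grip_force" is the grip in N (left out, the last holds). Time passes only in rows, so rows that do not move let the fingers close. It gives the time, the measured TCP pose, the force and the opening at its end, in the units of the state.
- robot.get_state(): the state, without advancing time (a new reading comes with each control period).
- optics.snapshot(name): name is "scene" or "top"; returns a dict with "color" (420x560x3 uint8, red, green, blue), "depth" (420x560 float32, m along the optical axis (not along the pixel's ray), 0 where there is no reading), "fx", "fy", "cx", "cy" (pixels), "T" (4x4, takes a point from camera to world coordinates). Camera axes: x right, y up, looking along -z (the intrinsics and any distortion apply to the point x, -y, -z); pixel columns grow to the right and rows downward; lengths in m; the calibration is good to about 2 mm. A picture is of the moment at which its call begins.
- finish_job(): hands the job in, once; it reports no verdict.
The state is a dict: "time_s": time; "qpos": joint angles; "joint_velocities": joint speeds; "tau": joint torques, N m; "ee_pos": TCP position; "tcp_rot": TCP orientation; "contact_force": force on the tool from outside, world axes, zero at the start; "moment": the same for the moment, N m; "width": finger opening in m.
Only numpy, scipy, OpenCV 4.12 (cv2) and the standard library are available. Lean on these libraries where they do the work, as an engineer would, in place of code of your own. Each camera call takes 0.05 s, during which the arm holds its last target.

TASK

The steel T-shaped stake is stuck in the leaning green holder: a straight pull would bring the holder's brass sleeve up with it, and the sleeve must stay down, so work the stake out along its slope by twisting it to and fro as you pull. Then set it gently on the wooden rack so that it hangs upright by its head, lying squarely across both rails about midway between them and clear of the brass stake, and let go. Keep the steel stake off the bench and away from the glass tumbler and the red scraper, and leave these two and the brass stake where they are.

Things in the scene. Friction and masses are not known exactly. Their poses are not given: they have to be found in the camera images.
- stake: loose steel T-shaped stake, about 0.4 kg. Origin at the centre of its foot, z up the shank. Shank: diameter 17 from z = 0 to 24, 22 from z = 24 to the head. Head: plain bar 84 long (along y), 16 wide (along x), 22 high (z = 70 to 92), centred; grip it across the 16. Starts in the holder, foot 40 below the mouth, turned up to 29 degrees about its axis from the holder's x, y
- stake_head (a point): the middle of the steel stake's head bar (81 above its foot, along its z)
- holder: fixed green holder with a leaning round socket. Origin at the centre of the socket's mouth, 120 above the bench; z points out along the socket's axis, leaning 32 degrees from vertical to the holder's front, roughly towards the robot; y is level. Casing of radius 31 from 10 below the mouth down; foot plate 150 by 100
- grip_ring (a point): the middle of the ring of sprung pads that nip the stake's 22 shank, 14 below the socket's mouth on its axis (pads 8 to 20 below). A straight pull needs 19 to 29 N to slide it; while it is also turned, only the share along the axis: drawing 1 mm per 4 mm slid round (radius 11) takes about a quarter. Free after 8 to 12 of travel; the bore, diameter 26, then leaves play
- sleeve (a joint): how far the brass sleeve (outer diameter 44, top level with the socket's mouth) has been pulled up out of the holder, m. 0 when seated; a spring and its weight hold it down: it begins to lift at about 13 N of pull on it, is 4 mm up at about 15 N and stops at 12 mm. More than 4 mm counts as pulled up
- rack: fixed light-wood rack on the bench. Origin on the bench under its middle. Two rails 260 long run along its x, their tops 100 above the bench, each 12 wide, 50 apart inside (inner faces at y = -25 and 25), a leg under each rail at both ends. Base board 12 thick. A stake hangs with its shank between the rails and its head bar lying across both, so the foot is 30 above the bench
- rack_stake: a brass stake of the same size and shape, already hanging on the rack, anywhere from x = -75 to 75 of the rack; leave it there. Origin at the centre of its foot, z up, bar along y
- tumbler: glass tumbler with pens and tools in it, diameter 72, 95 high, 160 with its contents; leave alone. Origin under its centre
- scraper: hand scraper with a red handle lying on the bench, 170 long along its x, 26 wide, 20 high, blade to +x; leave alone. Origin on the bench under it, 68 from the handle's end
Not all that is in view belongs to the job. Several things have the shape of the rack_stake; the one meant has the colours described above.

How it is judged:
By the outcome, as a careful person would: the job done as asked, in the order asked, and still so for the second after the job is handed in, with the robot touching nothing.
It also fails if it takes over 67 s, if anything falls off the work surface, if the arm or the gripper's body presses on something with over 40 N, if the wrist force passes 120 N, or if a joint passes its speed limit or range.

## Working session

There is one attempt and no reset: what is moved stays moved. The work goes in short steps, Python scripts to look and compute and a tool call to move; the robot and the scene stay as the last step left them, time stands still between calls to the robot, and variables do not carry over. Pictures are saved under pics/ and viewed, and the job is handed in when it is done.

Besides the shell and the picture viewer there is one more tool, called after "Call:" as name(argument=value, ...), one argument or row to a line, values as JSON. drive_tool: Moves the arm, as the interface text tells. Its arguments: {"type":"object","properties":{"series":{"type":"array","items":{"type":"object","properties":{"rx":{"type":"number"},"ry":{"type":"number"},"rz":{"type":"number"},"tx":{"type":"number"},"ty":{"type":"number"},"tz":{"type":"number"},"claw":{"type":"number"}}}},"grip_force":{"type":"number"}},"required":["series"]}

```bash
ls; mkdir -p pics; python3 - <<'E'
from rig import robot, optics
import cv2, numpy as np, pickle
s=robot.get_state(); print(s)
for n in ("scene","top"):
    d=optics.snapshot(n); pickle.dump(d,open(n+"0.pkl","wb"))
    cv2.imwrite(f"pics/{n}0.png",cv2.resize(d["color"][:,:,::-1],(800,600),interpolation=cv2.INTER_CUBIC))
    print(n,{k:d[k] for k in d if k not in("color","depth")})
E
```

```text
pics
{'time_s': 0.0, 'qpos': array([ 1.14497950e+00,  3.20292336e-01,  1.56566740e+00, -2.38288229e-05,
        1.25741291e+00, -1.99717618e-02]), 'joint_velocities': array([-0.00011503,  0.00012455, -0.00019823, -0.00162463,  0.00099845,
       -0.00248474]), 'tau': array([ 2.18180590e-03, -4.15534937e+01, -2.34156919e+01,  3.17366766e-04,
        8.14143423e-03, -4.22623361e-05]), 'ee_pos': array([0.22680115, 0.5278614 , 0.23048653]), 'tcp_rot': array([ 2.62273880e+00,  1.72764466e+00, -2.34549603e-03]), 'contact_force': array([-0.46490885,  1.1608471 ,  0.88103702]), 'moment': array([ 0.02030123,  0.01604853, -0.04543535]), 'width': 0.08548805529379855}
scene {'fx': 401.20134766440145, 'fy': 401.20134766440145, 'cx': 281.5665625876214, 'cy': 210.47555185883982, 'T': array([[ 0.62416864, -0.44960501,  0.63895919,  1.20908938],
       [ 0.78120607,  0.37111085, -0.50198985, -0.3885162 ],
       [-0.01142754,  0.81248512,  0.58286992,  0.65170246],
       [ 0.        ,  0.        ,  0.        ,  1.        ]])}
top {'fx': 516.5602485035473, 'fy': 516.5602485035473, 'cx': 279.56741829478773, 'cy': 216.3992648346638, 'T': array([[ 0.02010292,  0.9854105 , -0.16900302,  0.40772899],
       [-0.99975798,  0.01830207, -0.01220692,  0.06825314],
       [-0.00893572,  0.16920751,  0.98553994,  1.33242517],
       [ 0.        ,  0.        ,  0.        ,  1.        ]])}
```

View pics/scene0.png

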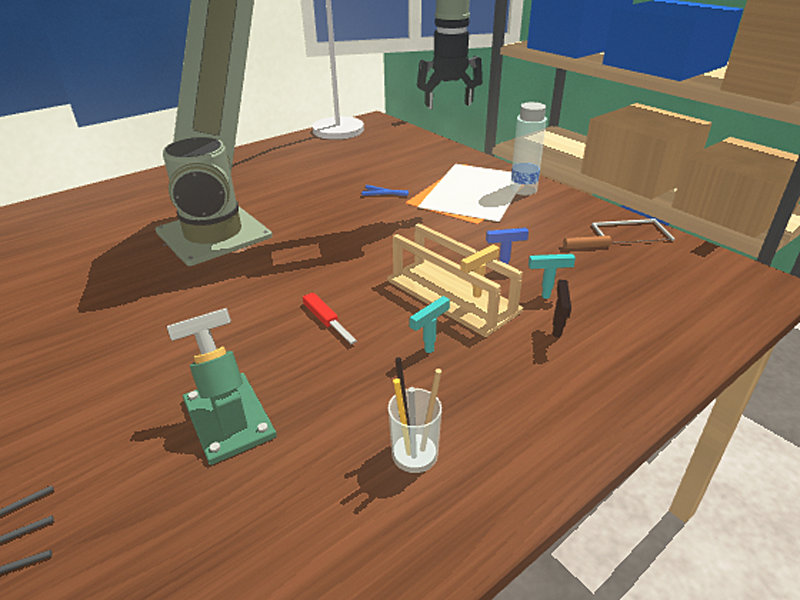

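View pics/top0.png

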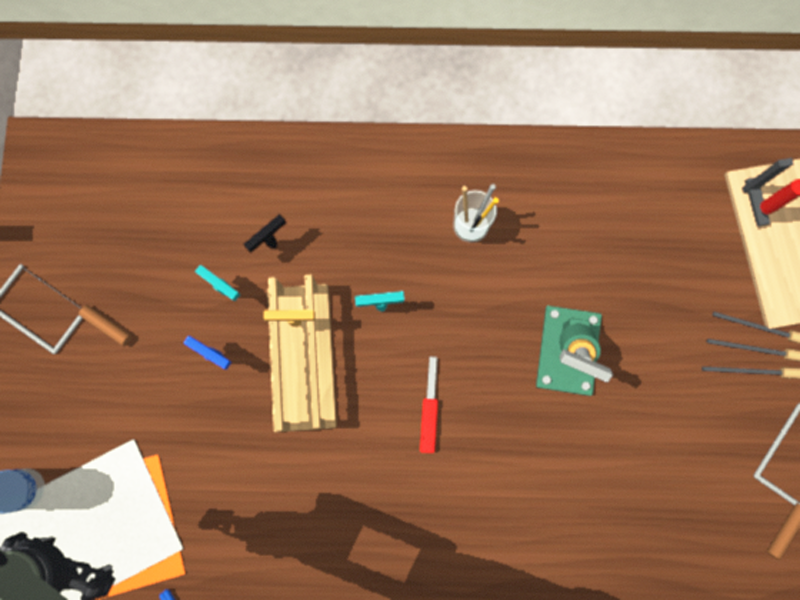

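The scene view shows the steel stake in its holder at (205,330), the brass stake on the rack at (480,260), the scraper at (330,320) and the tumbler at (415,430). In the top view they are at (585,363), (288,315), (430,405) and (475,215). Teal, blue and black copies stand near the rack. Next I'll measure them.

```bash
cat > h.py <<'E'
import numpy as np, cv2, pickle
def load(n): return pickle.load(open(n+".pkl","rb"))
def rays(d,u,v):
    u=np.asarray(u,float);v=np.asarray(v,float)
    c=np.stack([(u-d["cx"])/d["fx"],-(v-d["cy"])/d["fy"],-np.ones_like(u)],-1)
    return d["T"][:3,3],c@d["T"][:3,:3].T
def onz(d,u,v,z):
    o,r=rays(d,u,v); return o+r*((z-o[2])/r[...,2])[...,None]
def pts(d):
    v,u=np.mgrid[:420,:560]; o,r=rays(d,u,v); P=o+r*d["depth"][...,None]
    P[d["depth"]==0]=np.nan; return P
def proj(d,p):
    q=(np.asarray(p)-d["T"][:3,3])@d["T"][:3,:3]
    return np.stack([d["cx"]+d["fx"]*q[...,0]/-q[...,2], d["cy"]+d["fy"]*q[...,1]/q[...,2]],-1)
def hsv(d): return cv2.cvtColor(d["color"],cv2.COLOR_RGB2HSV)
E
python3 - <<'E'
from h import *
import cv2
# crops
d=load("top0");s=load("scene0")
a=cv2.resize(d["color"][205:285,370:440,::-1],None,fx=8,fy=8,interpolation=cv2.INTER_NEAREST)[:600,:]
b=cv2.resize(s["color"][205:335,85:200,::-1],None,fx=4.6,fy=4.6,interpolation=cv2.INTER_NEAREST)[:600]
cv2.imwrite("pics/ca.png",a);cv2.imwrite("pics/cb.png",b)
for n,D in(("top",d),("scene",s)):
    P=pts(D);H=hsv(D)
    print(n,"table z",np.nanmedian(P[...,2][(P[...,2]<.03)&(P[...,2]>-.03)]))
    reg=np.zeros((420,560),bool)
    if n=="top": reg[200:290,365:440]=1
    else: reg[205:335,85:200]=1
    st=reg&(H[...,1]<50)&(P[...,2]>.12); gr=reg&(H[...,0]>60)&(H[...,0]<90)&(H[...,1]>80)
    ye=reg&(H[...,0]>15)&(H[...,0]<30)&(H[...,1]>120)
    for nm,m in(("steel",st),("green",gr),("brass",ye)):
        Q=P[m]; print(nm,m.sum(),np.nanmin(Q,0).round(4),np.nanmax(Q,0).round(4),np.nanmedian(Q,0).round(4))
E
```

```text
top table z 6.733272203240936e-05
steel 400 [ 0.5014 -0.2558  0.1208] [ 0.5551 -0.1732  0.1781] [ 0.5262 -0.2141  0.1619]
green 1569 [ 0.4891 -0.2787  0.0053] [ 0.6434 -0.1627  0.1308] [ 0.5712 -0.2052  0.0146]
brass 122 [ 0.5412 -0.2421  0.1087] [ 0.5696 -0.1972  0.1337] [ 0.559  -0.2191  0.125 ]
scene table z -0.00010739229152523233
steel 629 [ 0.5097 -0.2588  0.1224] [ 0.5534 -0.1781  0.173 ] [ 0.5343 -0.2211  0.1553]
green 1580 [ 0.4876 -0.2819  0.0012] [ 0.6457 -0.1663  0.1277] [ 0.5926 -0.2188  0.0144]
brass 123 [ 3.977e-01 -2.430e-01 -1.000e-04] [ 0.5705 -0.1591  0.1315] [ 0.5622 -0.226   0.1247]
```

View pics/ca.png

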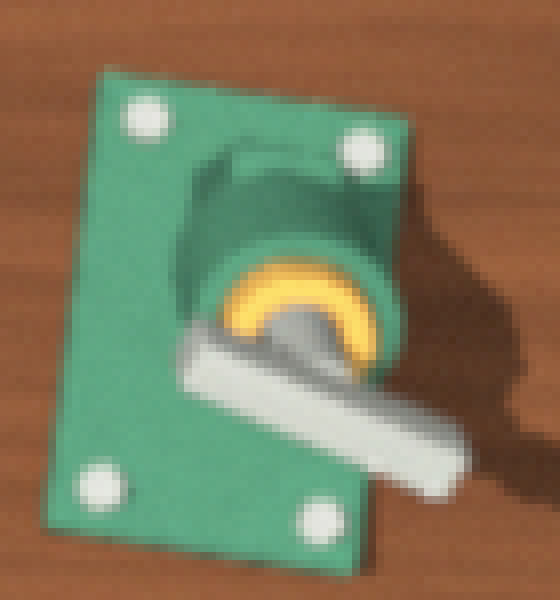

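View pics/cb.png

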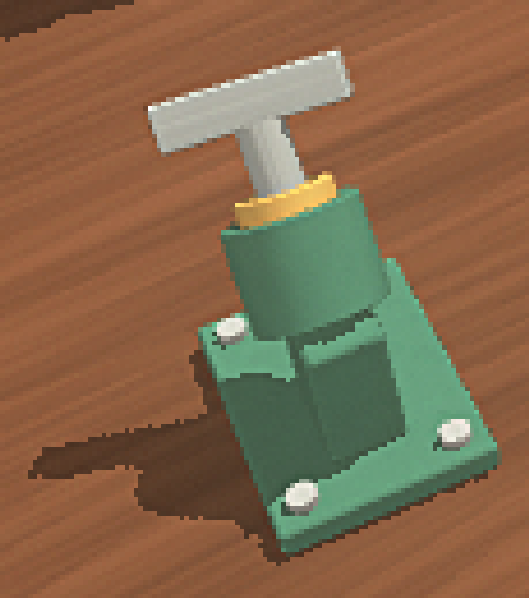

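```bash
python3 - <<'E'
from h import *
t=load("top0");s=load("scene0")
# bolts
for n,D,(r0,r1,c0,c1) in(("top",t,(205,285,370,440)),("scene",s,(270,330,125,200))):
    H=hsv(D);P=pts(D)
    m=((H[...,1]<50)&(H[...,2]>150)&(P[...,2]<.03)&(P[...,2]>.005)).astype(np.uint8)
    mm=np.zeros_like(m);mm[r0:r1,c0:c1]=m[r0:r1,c0:c1]
    k,l,st,c=cv2.connectedComponentsWithStats(mm)
    for i in range(1,k):
        if st[i,4]>5: print(n,c[i].round(1),st[i,4],onz(D,c[i][0],c[i][1],.016).round(4),np.nanmedian(P[l==i],0).round(4))
    g=((H[...,0]>60)&(H[...,0]<90)&(H[...,1]>80)&(abs(P[...,2]-.0125)<.005)).astype(np.uint8)
    Q=P[g>0]; print("plate z",np.median(Q[:,2]))
    r=cv2.minAreaRect((Q[:,:2]*1000).astype(np.float32)); print(r)
E
```

```text
top [387.8 219.5] 28 [ 0.6305 -0.1946  0.016 ] [ 0.6304 -0.1941  0.0176]
top [415.  223.5] 30 [ 0.6214 -0.2643  0.016 ] [ 0.6209 -0.2636  0.018 ]
top [382.4 265.6] 30 [ 0.5115 -0.179   0.016 ] [ 0.5107 -0.1782  0.0171]
top [409.6 269.8] 28 [ 0.5023 -0.2478  0.016 ] [ 0.5018 -0.2478  0.0176]
plate z 0.013370844237444723
((585.9324951171875, -76.03675842285156), (390.4441223144531, 147.52587890625), 82.16006469726562)
scene [134.7 275.7] 26 [ 0.4986 -0.2493  0.016 ] [ 0.5012 -0.2501  0.0183]
scene [183.4 298.1] 31 [ 0.627  -0.1957  0.016 ] [ 0.6287 -0.1963  0.0181]
scene [149.9 311.7] 33 [ 0.617  -0.2654  0.016 ] [ 0.6201 -0.2659  0.0184]
plate z 0.01347018003616951
((607.052978515625, 65.27395629882812), (682.829833984375, 148.0944366455078), 82.03800201416016)
```

```bash
python3 - <<'E'
from h import *
t=load("top0");s=load("scene0")
yaw=np.radians(-7.6); f=-np.array([np.cos(yaw),np.sin(yaw),0]); 
a=f*np.sin(np.radians(32))+np.array([0,0,np.cos(np.radians(32))])
yl=np.array([-np.sin(yaw),np.cos(yaw),0]); e=np.cross(yl,a) # e level-perp
print("a",a,"e",e)
steel=[];
for n,D in(("top",t),("scene",s)):
    P=pts(D);H=hsv(D)
    near=(abs(P[...,0]-.54)<.06)&(abs(P[...,1]+.22)<.06)
    br=near&(H[...,0]>15)&(H[...,0]<30)&(H[...,1]>120)&(P[...,2]>.1)
    st=near&(H[...,1]<50)&(P[...,2]>.125)
    B=P[br];S=P[st]
    print(n,"brass along-a pct",np.percentile(B@a,[5,25,50,75,95]).round(4),"lat y",np.percentile(B@yl,[0,2,98,100]).round(4),"e",np.percentile(B@e,[0,2,98,100]).round(4))
    h=S@a; print("steel a hist",np.histogram(h,bins=np.arange(h.min(),h.max()+.002,.003)))
    # top face plane
    top=S[h>np.percentile(h,97)-.006] if n=="top" else S[h>np.percentile(h,97)-.006]
    c=top.mean(0);w,v=np.linalg.eigh(np.cov((top-c).T)); print("topface n",len(top),"normal",v[:,0]*np.sign(v[2,0]),"long",v[:,2],"c",c, "sd",np.sqrt(w))
    R=np.c_[top@e,top@yl]*1000; r=cv2.minAreaRect(R.astype(np.float32)); print("rect (e,yl)",r,"a",np.median(top@a))
E
```

```text
a [-0.52526421  0.07008521  0.8480481 ] e [ 0.84059845 -0.11215978  0.52991926]
top brass along-a pct [-0.212  -0.2055 -0.2022 -0.2004 -0.198 ] lat y [-0.1663 -0.1648 -0.1233 -0.1224] e [0.5454 0.5461 0.5694 0.5703]
steel a hist (array([  4,   7,   6,   3,   3,   4,   3,   4,   4,   4,  13,  19,  19,
        18,  19,  25,  73, 137,  28,   4]), array([-0.20043162, -0.19743162, -0.19443162, -0.19143162, -0.18843162,
       -0.18543162, -0.18243162, -0.17943162, -0.17643162, -0.17343162,
       -0.17043162, -0.16743162, -0.16443162, -0.16143162, -0.15843162,
       -0.15543162, -0.15243162, -0.14943162, -0.14643162, -0.14343162,
       -0.14043162]))
topface n 222 normal [-0.5818382   0.09480488  0.80776008] long [-0.34561476 -0.92786683 -0.14004848] c [ 0.51989307 -0.21337972  0.16485155] sd [0.00168626 0.0048012  0.02422647]
rect (e,yl) ((548.4236450195312, -143.54771423339844), (83.77364349365234, 18.423959732055664), 75.3717269897461) a -0.14844376136042522
scene brass along-a pct [-0.2096 -0.2075 -0.2049 -0.2021 -0.2003] lat y [-0.1683 -0.1679 -0.1274 -0.1263] e [0.5276 0.5463 0.5702 0.5707]
steel a hist (array([13, 16, 16, 15, 17, 16, 16, 17, 17, 16, 57, 67, 65, 64, 66, 62, 68]), array([-0.19987721, -0.19687721, -0.19387721, -0.19087721, -0.18787721,
       -0.18487721, -0.18187721, -0.17887721, -0.17587721, -0.17287721,
       -0.16987721, -0.16687721, -0.16387721, -0.16087721, -0.15787721,
       -0.15487721, -0.15187721, -0.14887721]))
topface n 148 normal [ 0.49381326 -0.31944951  0.80876478] long [-0.35565514 -0.92292306 -0.14738537] c [ 0.52503211 -0.21960859  0.16464661] sd [0.00156169 0.00202576 0.02416192]
rect (e,yl) ((553.93701171875, -148.04833984375), (82.8135986328125, 12.23410701751709), 79.63803100585938) a -0.1515385057906517
```

```bash
python3 - <<'E'
from h import *
t=load("top0");s=load("scene0")
cv2.imwrite("pics/ra.png",cv2.resize(t["color"][180:310,170:300,::-1],None,fx=4.6,fy=4.6,interpolation=cv2.INTER_NEAREST))
cv2.imwrite("pics/rb.png",cv2.resize(s["color"][150:240,265:375,::-1],None,fx=6.5,fy=6.5,interpolation=cv2.INTER_NEAREST))
for n,D in(("top",t),("scene",s)):
    P=pts(D);H=hsv(D)
    reg=(P[...,0]>.3)&(P[...,0]<.8)&(P[...,1]>.1)&(P[...,1]<.4)
    wood=reg&(H[...,0]>12)&(H[...,0]<28)&(H[...,1]<150)&(H[...,2]>120)&(abs(P[...,2]-.1)<.006)
    br=reg&(H[...,0]>18)&(H[...,0]<30)&(H[...,1]>150)&(P[...,2]>.08)
    W=P[wood];print(n,len(W),np.median(W[:,2]),W.min(0),W.max(0))
    print(cv2.minAreaRect((W[:,:2]*1000).astype(np.float32)))
    B=P[br];print("brass",len(B),B.min(0),B.max(0),np.median(B,0));T=B[B[:,2]>.117]
    print(len(T),cv2.minAreaRect((T[:,:2]*1000).astype(np.float32)))
    for nm,m in(("red",(reg|True)&((H[...,0]<6)|(H[...,0]>174))&(H[...,1]>190)&(P[...,0]<.8)&(P[...,1]>-.1)&(P[...,1]<.3)&(P[...,2]<.04)&(P[...,2]>.008)),):
        Q=P[m];print(nm,len(Q),Q.min(0),Q.max(0))
E
```

```text
top 1039 0.09948913602532028 [0.41290239 0.21233393 0.09403836] [0.67727313 0.30877526 0.10590052]
((544.9491577148438, 260.5309143066406), (259.7578125, 77.05872344970703), 4.9544782638549805)
brass 41 [0.59331261 0.22682794 0.08350319] [0.60987381 0.30879017 0.12502634] [0.5958084  0.26802544 0.11957967]
24 ((602.1278686523438, 267.8197326660156), (82.076416015625, 14.57580280303955), 89.27019500732422)
red 381 [0.38142079 0.01640566 0.00909861] [0.47326504 0.04376664 0.02614269]
scene 653 0.09931263508068466 [0.41195141 0.20975456 0.09400798] [0.67626295 0.30601125 0.10591645]
((544.9630126953125, 257.4793395996094), (259.9916687011719, 81.6230239868164), 5.4467453956604)Traceback (most recent call last):
  File "<stdin>", line 12, in <module>
    return umr_minimum(a, axis, None, out, keepdims, initial, where)
ValueError: zero-size array to reduction operation minimum which has no identity
```

View pics/ra.png

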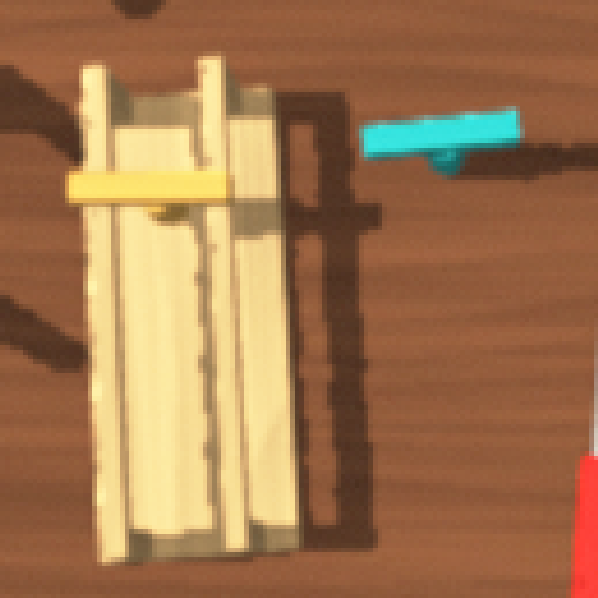

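View pics/rb.png

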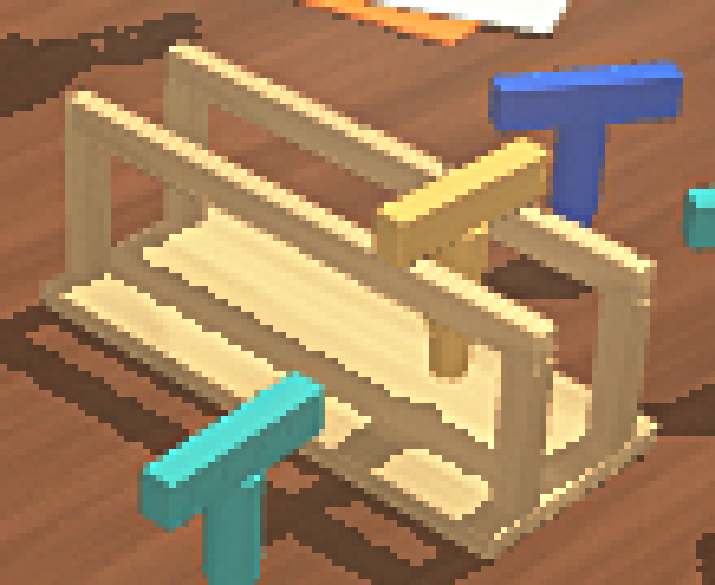

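```bash
python3 - <<'E'
from h import *
t=load("top0");s=load("scene0")
for n,D in(("top",t),("scene",s)):
    P=pts(D);H=hsv(D)
    reg=(P[...,0]>.42)&(P[...,0]<.67)&(P[...,1]>.2)&(P[...,1]<.32)&(abs(P[...,2]-.1)<.003)&~((P[...,0]>.57)&(P[...,0]<.64))
    W=P[reg]; c=.259+ (W[:,0]-.545)*np.tan(np.radians(5))
    for sg in(1,-1):
        Q=W[(W[:,1]-c)*sg>0]; k=np.polyfit(Q[:,0]-.545,Q[:,1],1); print(n,sg,len(Q),"yaw",np.degrees(np.arctan(k[0])).round(2),"y at x=.545",k[1].round(4))
E
```

```text
top 1 322 yaw 5.45 y at x=.545 0.2918
top -1 303 yaw 5.36 y at x=.545 0.2297
scene 1 174 yaw 5.47 y at x=.545 0.2876
scene -1 188 yaw 5.31 y at x=.545 0.2256
```

```bash
cat >> h.py <<'E'
from scipy.spatial.transform import Rotation as Ro
yaw=np.radians(-7.6); f=-np.array([np.cos(yaw),np.sin(yaw),0])
a=f*np.sin(np.radians(32))+np.array([0,0,np.cos(np.radians(32))])
yl=np.array([-np.sin(yaw),np.cos(yaw),0]); e=np.cross(yl,a)
O=e*.5483+yl*-.1458+a*-.2007
def tw(deg): # grasp rotation with bar turned deg
    w=np.radians(deg); c=np.cos(w)*e-np.sin(w)*yl; z=-a
    return Ro.from_matrix(np.c_[c,np.cross(z,c),z])
ry=np.radians(5.4); rx=np.array([np.cos(ry),np.sin(ry),0]); RO=np.array([.545,.2587,0])
Rrack=Ro.from_matrix(np.c_[rx,np.cross([0,0,-1],rx),[0,0,-1]])
def rel(p,R,pt,Rt):
    return R.inv().apply(pt-p)*1000, np.degrees((R.inv()*Rt).as_rotvec())
E
python3 - <<'E'
from h import *
from rig import robot
s=robot.get_state();p=s["ee_pos"];R=Ro.from_rotvec(s["tcp_rot"])
print("O",O)
pt=O+a*.132; dt,dr=rel(p,R,pt,tw(15.2)); print(pt,dt,dt/14,dr,np.linalg.norm(dr),dr/12)
E
```

```text
O [ 0.54703768 -0.22008253  0.12035148]
[ 0.4777028  -0.21083129  0.23229383] [-579.69857732  522.16168077   -0.81350033] [-41.40704124  37.29726291  -0.05810717] [-17.41629373  30.87918588  87.02391244] 93.96814749639839 [-1.45135781  2.57326549  7.2519927 ]
```

Call:
drive_tool(
  series=[
    {"tx": -0.0322,"ty": 0.029,"claw": 100},
    {"tx": -0.0322,"ty": 0.029},
    {"tx": -0.0322,"ty": 0.029},
    {"tx": -0.0322,"ty": 0.029},
    {"tx": -0.0322,"ty": 0.029},
    {"tx": -0.0322,"ty": 0.029},
    {"tx": -0.0322,"ty": 0.029},
    {"tx": -0.0322,"ty": 0.029},
    {"tx": -0.0322,"ty": 0.029},
    {"tx": -0.0322,"ty": 0.029},
    {"tx": -0.0322,"ty": 0.029},
    {"tx": -0.0322,"ty": 0.029},
    {"tx": -0.0322,"ty": 0.029},
    {"tx": -0.0322,"ty": 0.029},
    {"tx": -0.0322,"ty": 0.029},
    {"tx": -0.0322,"ty": 0.029},
    {"tx": -0.0322,"ty": 0.029},
    {"tx": -0.0322,"ty": 0.029},
  ],
  grip_force=90,
)

```text
schema error: expected keys rx, ry, rz, tx, ty, tz, claw
```

Call:
drive_tool(
  series=[
    {"rx": -1.45,"ry": 2.57,"rz": 7.25},
    {"rx": -1.45,"ry": 2.57,"rz": 7.25},
    {"rx": -1.45,"ry": 2.57,"rz": 7.25},
    {"rx": -1.45,"ry": 2.57,"rz": 7.25},
    {"rx": -1.45,"ry": 2.57,"rz": 7.25},
    {"rx": -1.45,"ry": 2.57,"rz": 7.25},
    {"rx": -1.45,"ry": 2.57,"rz": 7.25},
    {"rx": -1.45,"ry": 2.57,"rz": 7.25},
    {"rx": -1.45,"ry": 2.57,"rz": 7.25},
    {"rx": -1.45,"ry": 2.57,"rz": 7.25},
    {"rx": -1.45,"ry": 2.57,"rz": 7.25},
    {"rx": -1.45,"ry": 2.57,"rz": 7.25},
    {},
  ],
)

```text
schema error: expected keys rx, ry, rz, tx, ty, tz, claw
```

```bash
cat > st.py <<'E'
from h import *
from rig import robot
import sys
s=robot.get_state();p=s["ee_pos"];R=Ro.from_rotvec(s["tcp_rot"])
h=(p-O)@a; print("t",s["time_s"],"p",p.round(4),"h above mouth",round(h*1000,1),"off-axis mm: e",round((p-O)@e*1000,2),"yl",round((p-O)@yl*1000,2))
print("rot err to 15.2 (tool)",np.degrees((R.inv()*tw(15.2)).as_rotvec()).round(2),"q",s["qpos"].round(2),"w",round(s["width"]*1000,1))
F=s["contact_force"];print("F",F.round(1),"along a",round(F@a,1),"M",s["moment"].round(2))
E
python3 st.py
```

```text
t 0.1 p [0.2268 0.5279 0.2306] h above mouth 314.1 off-axis mm: e -294.67 yl 699.08
rot err to 15.2 (tool) [-17.42  30.88  87.02] q [ 1.15  0.32  1.57 -0.    1.26 -0.02] w 85.2
F [-0.1  0.2 -0.6] along a -0.4 M [-0.01 -0.02  0.  ]
```

Call:
drive_tool(
  series=[
    {"tx": -0.0414,"ty": 0.0373,"tz": 0,"rx": 0,"ry": 0,"rz": 0,"claw": 100},
    {"tx": -0.0414,"ty": 0.0373,"tz": 0,"rx": 0,"ry": 0,"rz": 0,"claw": 100},
    {"tx": -0.0414,"ty": 0.0373,"tz": 0,"rx": 0,"ry": 0,"rz": 0,"claw": 100},
    {"tx": -0.0414,"ty": 0.0373,"tz": 0,"rx": 0,"ry": 0,"rz": 0,"claw": 100},
    {"tx": -0.0414,"ty": 0.0373,"tz": 0,"rx": 0,"ry": 0,"rz": 0,"claw": 100},
    {"tx": -0.0414,"ty": 0.0373,"tz": 0,"rx": 0,"ry": 0,"rz": 0,"claw": 100},
    {"tx": -0.0414,"ty": 0.0373,"tz": 0,"rx": 0,"ry": 0,"rz": 0,"claw": 100},
    {"tx": -0.0414,"ty": 0.0373,"tz": 0,"rx": 0,"ry": 0,"rz": 0,"claw": 100},
    {"tx": -0.0414,"ty": 0.0373,"tz": 0,"rx": 0,"ry": 0,"rz": 0,"claw": 100},
    {"tx": -0.0414,"ty": 0.0373,"tz": 0,"rx": 0,"ry": 0,"rz": 0,"claw": 100},
    {"tx": -0.0414,"ty": 0.0373,"tz": 0,"rx": 0,"ry": 0,"rz": 0,"claw": 100},
    {"tx": -0.0414,"ty": 0.0373,"tz": 0,"rx": 0,"ry": 0,"rz": 0,"claw": 100},
    {"tx": -0.0414,"ty": 0.0373,"tz": 0,"rx": 0,"ry": 0,"rz": 0,"claw": 100},
    {"tx": -0.0414,"ty": 0.0373,"tz": 0,"rx": 0,"ry": 0,"rz": 0,"claw": 100},
  ],
  grip_force=90,
)

```text
time_s: 1.85
ee_pos: [0.4781, -0.2122, 0.2309]
tcp_rot: [-2.623, -1.727, -0.0]
contact_force: [0.7, 0.4, 0.3]
width: 0.0859
```

Call:
drive_tool(
  series=[
    {"tx": 0,"ty": 0,"tz": 0,"rx": -1.45,"ry": 2.57,"rz": 7.25,"claw": 100},
    {"tx": 0,"ty": 0,"tz": 0,"rx": -1.45,"ry": 2.57,"rz": 7.25,"claw": 100},
    {"tx": 0,"ty": 0,"tz": 0,"rx": -1.45,"ry": 2.57,"rz": 7.25,"claw": 100},
    {"tx": 0,"ty": 0,"tz": 0,"rx": -1.45,"ry": 2.57,"rz": 7.25,"claw": 100},
    {"tx": 0,"ty": 0,"tz": 0,"rx": -1.45,"ry": 2.57,"rz": 7.25,"claw": 100},
    {"tx": 0,"ty": 0,"tz": 0,"rx": -1.45,"ry": 2.57,"rz": 7.25,"claw": 100},
    {"tx": 0,"ty": 0,"tz": 0,"rx": -1.45,"ry": 2.57,"rz": 7.25,"claw": 100},
    {"tx": 0,"ty": 0,"tz": 0,"rx": -1.45,"ry": 2.57,"rz": 7.25,"claw": 100},
    {"tx": 0,"ty": 0,"tz": 0,"rx": -1.45,"ry": 2.57,"rz": 7.25,"claw": 100},
    {"tx": 0,"ty": 0,"tz": 0,"rx": -1.45,"ry": 2.57,"rz": 7.25,"claw": 100},
    {"tx": 0,"ty": 0,"tz": 0,"rx": -1.45,"ry": 2.57,"rz": 7.25,"claw": 100},
    {"tx": 0,"ty": 0,"tz": 0,"rx": -1.45,"ry": 2.57,"rz": 7.25,"claw": 100},
    {"tx": 0,"ty": 0,"tz": 0,"rx": 0,"ry": 0,"rz": 0,"claw": 100},
  ],
)

```text
time_s: 3.48
ee_pos: [0.477, -0.2094, 0.2305]
tcp_rot: [-2.926, 0.587, -0.85]
contact_force: [0.3, 0.1, -0.4]
width: 0.0854
```

```bash
python3 st.py
```

```text
t 3.475 p [ 0.477  -0.2094  0.2305] h above mouth 130.9 off-axis mm: e -1.67 yl 1.31
rot err to 15.2 (tool) [-0.12  0.16  0.08] q [-0.58  0.02  2.07  0.43  0.58 -0.49] w 85.4
F [ 0.3  0.1 -0.4] along a -0.5 M [-0.01  0.24 -0.04]
```

Call:
drive_tool(
  series=[
    {"tx": 0.002,"ty": 0.0008,"tz": 0.02,"rx": 0,"ry": 0,"rz": 0,"claw": 100},
    {"tx": 0,"ty": 0,"tz": 0.03,"rx": 0,"ry": 0,"rz": 0,"claw": 100},
    {"tx": 0,"ty": 0,"tz": 0.03,"rx": 0,"ry": 0,"rz": 0,"claw": 100},
    {"tx": 0,"ty": 0,"tz": 0,"rx": 0,"ry": 0,"rz": 0,"claw": 100},
    {"tx": 0,"ty": 0,"tz": 0,"rx": 0,"ry": 0,"rz": 0,"claw": 100},
  ],
)

```text
time_s: 4.1
ee_pos: [0.5215, -0.2175, 0.165]
tcp_rot: [-2.926, 0.588, -0.854]
contact_force: [0.5, -0.2, 0.0]
width: 0.0854
```

```bash
python3 st.py; cat > snap.py <<'E'
import sys
from h import *
from rig import optics
tag=sys.argv[1]; which=sys.argv[2]; r0,r1,c0,c1=map(int,sys.argv[3:7])
d=optics.snapshot(which); pickle.dump(d,open(which+tag+".pkl","wb"))
k=min(600/(r1-r0),800/(c1-c0))
cv2.imwrite(f"pics/{which}{tag}.png",cv2.resize(d["color"][r0:r1,c0:c1,::-1],None,fx=k,fy=k,interpolation=cv2.INTER_NEAREST)[:600,:800]); print("scale",k)
E
python3 snap.py 1 scene 120 330 60 270; python3 snap.py 1 top 190 300 350 460
```

```text
t 4.1 p [ 0.5215 -0.2175  0.165 ] h above mouth 51.5 off-axis mm: e 1.89 yl -0.86
rot err to 15.2 (tool) [-0.08  0.    0.04] q [-0.53  0.17  2.1   0.56  0.4  -0.6 ] w 85.4
F [ 0.5 -0.2  0. ] along a -0.2 M [0.04 0.2  0.01]
scale 2.857142857142857
scale 5.454545454545454
```

View pics/scene1.png

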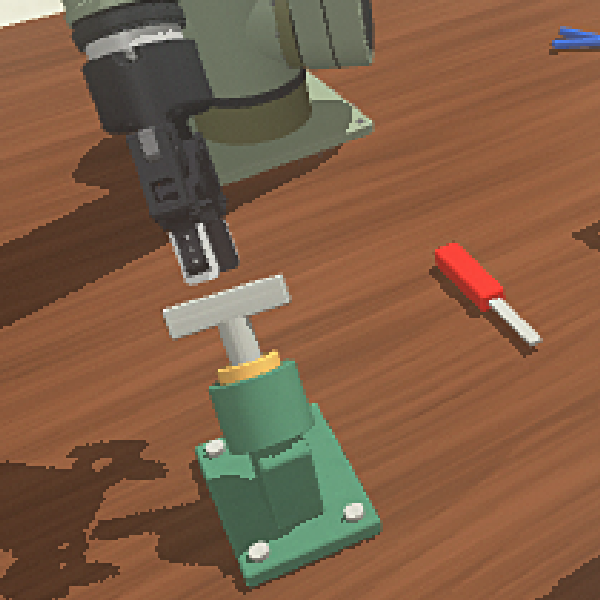

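View pics/top1.png

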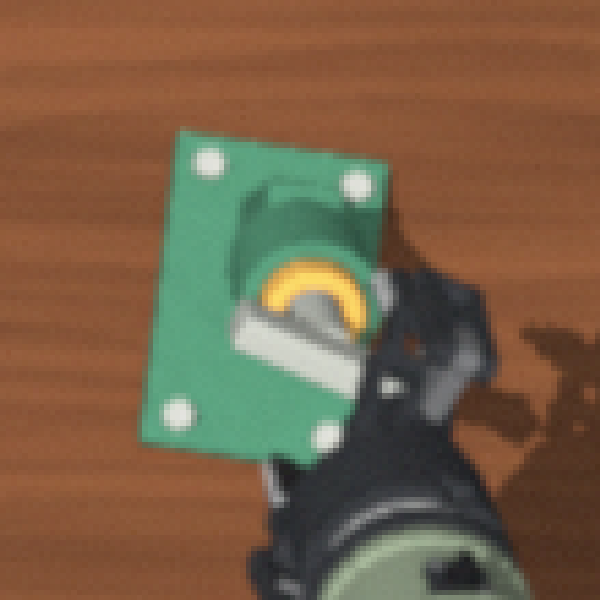

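Call:
drive_tool(
  series=[
    {"tx": 0,"ty": 0,"tz": 0.01,"rx": 0,"ry": 0,"rz": 0,"claw": 100},
    {"tx": 0,"ty": 0,"tz": 0,"rx": 0,"ry": 0,"rz": 0,"claw": 100},
    {"tx": 0,"ty": 0,"tz": 0,"rx": 0,"ry": 0,"rz": 0,"claw": 100},
  ],
)

```text
time_s: 4.58
ee_pos: [0.5265, -0.218, 0.1559]
tcp_rot: [-2.925, 0.59, -0.853]
contact_force: [-0.3, -0.2, 0.1]
width: 0.0855
```

```bash
python3 st.py
```

```text
t 4.575 p [ 0.5265 -0.218   0.1559] h above mouth 41.1 off-axis mm: e 1.31 yl -0.64
rot err to 15.2 (tool) [-0.08  0.03 -0.01] q [-0.53  0.19  2.1   0.58  0.38 -0.62] w 85.5
F [-0.3 -0.2  0.1] along a 0.2 M [ 0.09  0.24 -0.02]
```

Call:
drive_tool(
  series=[
    {"tx": -0.0014,"ty": -0.0003,"tz": 0.0085,"rx": 0,"ry": 0,"rz": 0,"claw": 100},
    {"tx": 0,"ty": 0,"tz": 0,"rx": 0,"ry": 0,"rz": 0,"claw": 60},
    {"tx": 0,"ty": 0,"tz": 0,"rx": 0,"ry": 0,"rz": 0,"claw": 40},
    {"tx": 0,"ty": 0,"tz": 0,"rx": 0,"ry": 0,"rz": 0,"claw": 30},
    {"tx": 0,"ty": 0,"tz": 0,"rx": 0,"ry": 0,"rz": 0,"claw": 30},
  ],
)

```text
time_s: 5.2
ee_pos: [0.53, -0.2178, 0.1481]
tcp_rot: [-2.925, 0.59, -0.854]
contact_force: [-0.7, 0.3, 0.4]
width: 0.0259
```

```bash
python3 st.py;python3 snap.py 2 scene 180 290 90 200; python3 snap.py 2 top 190 300 350 460
```

```text
t 5.2 p [ 0.53   -0.2178  0.1481] h above mouth 32.6 off-axis mm: e 0.15 yl 0.01
rot err to 15.2 (tool) [-0.08  0.02 -0.01] q [-0.52  0.21  2.11  0.61  0.36 -0.65] w 25.9
F [-0.7  0.3  0.4] along a 0.7 M [0.09 0.26 0.03]
scale 5.454545454545454
scale 5.454545454545454
```

View pics/scene2.png

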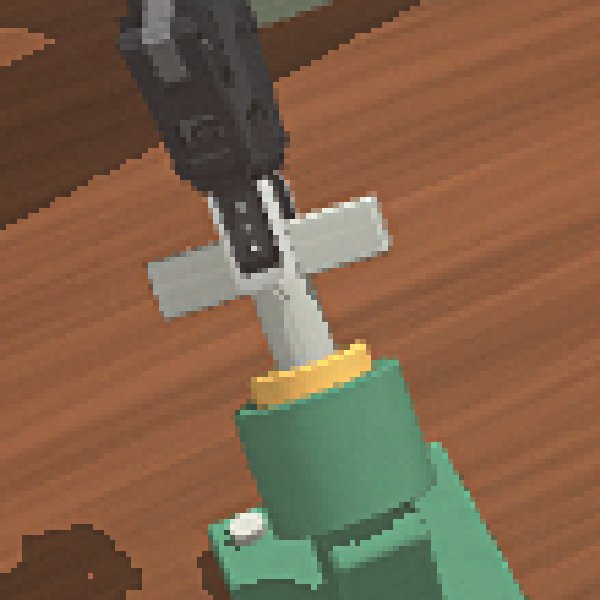

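View pics/top2.png

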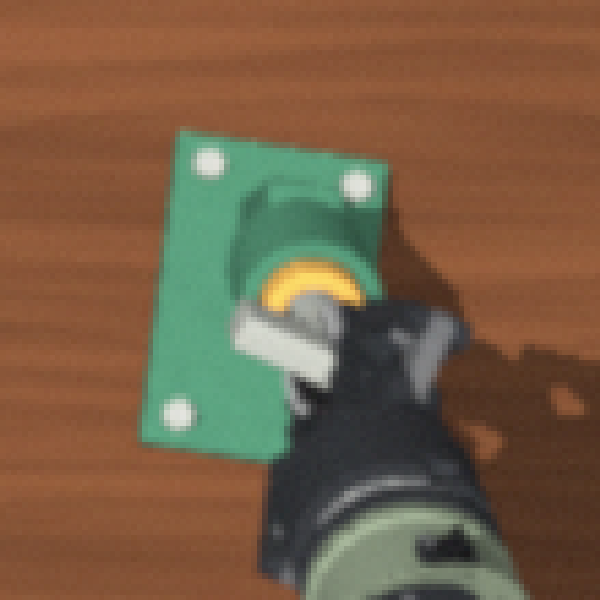

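Before closing, the scene view shows the pad centred on the bar at (258,240), with its tip at the bar's underside. The sleeve at (310,375) is seated. Closing now.

Call:
drive_tool(
  series=[
    {"tx": 0,"ty": 0,"tz": 0,"rx": 0,"ry": 0,"rz": 0,"claw": 18},
    {"tx": 0,"ty": 0,"tz": 0,"rx": 0,"ry": 0,"rz": 0,"claw": 5},
    {"tx": 0,"ty": 0,"tz": 0,"rx": 0,"ry": 0,"rz": 0,"claw": 0},
    {"tx": 0,"ty": 0,"tz": 0,"rx": 0,"ry": 0,"rz": 0,"claw": 0},
  ],
  grip_force=90,
)

```text
time_s: 5.8
ee_pos: [0.5285, -0.2169, 0.1476]
tcp_rot: [-2.925, 0.589, -0.85]
contact_force: [-8.6, 1.8, 5.8]
width: 0.0135
```

```bash
python3 st.py
```

```text
t 5.8 p [ 0.5285 -0.2169  0.1476] h above mouth 33.1 off-axis mm: e -1.48 yl 0.73
rot err to 15.2 (tool) [-0.13  0.17 -0.02] q [-0.52  0.21  2.11  0.61  0.37 -0.65] w 13.5
F [-8.6  1.8  5.8] along a 9.6 M [ 0.19  0.99 -0.01]
```

Call:
drive_tool(
  series=[
    {"tx": -0.0015,"ty": 0,"tz": -0.0005,"rx": 0,"ry": 0,"rz": 0,"claw": 0},
    {"tx": 0,"ty": 0,"tz": 0,"rx": 0,"ry": 0,"rz": 4,"claw": 0},
    {"tx": 0,"ty": 0,"tz": -0.0002,"rx": 0,"ry": 0,"rz": 8,"claw": 0},
    {"tx": 0,"ty": 0,"tz": -0.0002,"rx": 0,"ry": 0,"rz": 8,"claw": 0},
  ],
)

```text
time_s: 6.3
ee_pos: [0.5281, -0.2169, 0.1475]
tcp_rot: [-2.696, 1.062, -0.804]
contact_force: [0.2, -0.1, -2.6]
width: 0.0141
```

```bash
python3 st.py
```

```text
t 6.3 p [ 0.5281 -0.2169  0.1475] h above mouth 33.2 off-axis mm: e -1.85 yl 0.61
rot err to 15.2 (tool) [ -0.07   0.11 -20.22] q [-0.52  0.21  2.11  0.61  0.36 -0.3 ] w 14.1
F [ 0.2 -0.1 -2.6] along a -2.3 M [-0.01  0.28  0.23]
```

Call:
drive_tool(
  series=[
    {"tx": 0,"ty": 0,"tz": 0,"rx": 0,"ry": 0,"rz": -8,"claw": 0},
    {"tx": 0,"ty": 0,"tz": -0.0003,"rx": 0,"ry": 0,"rz": -8,"claw": 0},
    {"tx": 0,"ty": 0,"tz": -0.0003,"rx": 0,"ry": 0,"rz": -8,"claw": 0},
    {"tx": 0,"ty": 0,"tz": -0.0003,"rx": 0,"ry": 0,"rz": -8,"claw": 0},
    {"tx": 0,"ty": 0,"tz": -0.0003,"rx": 0,"ry": 0,"rz": -8,"claw": 0},
    {"tx": 0,"ty": 0,"tz": -0.0003,"rx": 0,"ry": 0,"rz": -8,"claw": 0},
  ],
)

```text
time_s: 7.05
ee_pos: [0.5273, -0.2166, 0.1479]
tcp_rot: [2.929, 0.139, 0.824]
contact_force: [3.9, -0.4, -6.3]
width: 0.0136
```

```bash
python3 st.py
```

```text
t 7.05 p [ 0.5273 -0.2166  0.1479] h above mouth 34.0 off-axis mm: e -2.4 yl 0.84
rot err to 15.2 (tool) [-0.15  0.14 28.18] q [-0.52  0.21  2.11  0.61  0.37 -1.14] w 13.6
F [ 3.9 -0.4 -6.3] along a -7.4 M [ 0.16  0.25 -0.07]
```

Call:
drive_tool(
  series=[
    {"tx": 0,"ty": 0,"tz": 0,"rx": 0,"ry": 0,"rz": 8,"claw": 0},
    {"tx": 0,"ty": 0,"tz": -0.0003,"rx": 0,"ry": 0,"rz": 8,"claw": 0},
    {"tx": 0,"ty": 0,"tz": -0.0003,"rx": 0,"ry": 0,"rz": 8,"claw": 0},
    {"tx": 0,"ty": 0,"tz": -0.0003,"rx": 0,"ry": 0,"rz": 8,"claw": 0},
    {"tx": 0,"ty": 0,"tz": -0.0003,"rx": 0,"ry": 0,"rz": 8,"claw": 0},
    {"tx": 0,"ty": 0,"tz": -0.0003,"rx": 0,"ry": 0,"rz": 8,"claw": 0},
  ],
)

```text
time_s: 7.8
ee_pos: [0.5268, -0.2169, 0.1495]
tcp_rot: [-2.696, 1.063, -0.803]
contact_force: [4.3, -0.1, -6.4]
width: 0.0139
```

```bash
python3 st.py
```

```text
t 7.8 p [ 0.5268 -0.2169  0.1495] h above mouth 35.6 off-axis mm: e -1.97 yl 0.51
rot err to 15.2 (tool) [ -0.05   0.13 -20.24] q [-0.52  0.2   2.11  0.6   0.37 -0.29] w 13.9
F [ 4.3 -0.1 -6.4] along a -7.7 M [-0.06  0.2   0.03]
```

Call:
drive_tool(
  series=[
    {"tx": 0,"ty": 0,"tz": 0,"rx": 0,"ry": 0,"rz": -8,"claw": 0},
    {"tx": 0,"ty": 0,"tz": -0.0003,"rx": 0,"ry": 0,"rz": -8,"claw": 0},
    {"tx": 0,"ty": 0,"tz": -0.0003,"rx": 0,"ry": 0,"rz": -8,"claw": 0},
    {"tx": 0,"ty": 0,"tz": -0.0003,"rx": 0,"ry": 0,"rz": -8,"claw": 0},
    {"tx": 0,"ty": 0,"tz": -0.0003,"rx": 0,"ry": 0,"rz": -8,"claw": 0},
    {"tx": 0,"ty": 0,"tz": -0.0003,"rx": 0,"ry": 0,"rz": -8,"claw": 0},
    {"tx": 0,"ty": 0,"tz": 0,"rx": 0,"ry": 0,"rz": 8,"claw": 0},
    {"tx": 0,"ty": 0,"tz": -0.0003,"rx": 0,"ry": 0,"rz": 8,"claw": 0},
    {"tx": 0,"ty": 0,"tz": -0.0003,"rx": 0,"ry": 0,"rz": 8,"claw": 0},
    {"tx": 0,"ty": 0,"tz": -0.0003,"rx": 0,"ry": 0,"rz": 8,"claw": 0},
    {"tx": 0,"ty": 0,"tz": -0.0003,"rx": 0,"ry": 0,"rz": 8,"claw": 0},
    {"tx": 0,"ty": 0,"tz": -0.0003,"rx": 0,"ry": 0,"rz": 8,"claw": 0},
  ],
)

```text
time_s: 9.3
ee_pos: [0.5251, -0.2166, 0.152]
tcp_rot: [-2.696, 1.063, -0.803]
contact_force: [3.6, -1.6, -6.9]
width: 0.0141
```

```bash
python3 st.py; python3 snap.py 3 scene 180 290 90 200;
```

```text
t 9.3 p [ 0.5251 -0.2166  0.152 ] h above mouth 38.6 off-axis mm: e -2.02 yl 0.56
rot err to 15.2 (tool) [ -0.06   0.14 -20.26] q [-0.53  0.2   2.11  0.59  0.37 -0.28] w 14.1
F [ 3.6 -1.6 -6.9] along a -7.9 M [0.06 0.21 0.06]
scale 5.454545454545454
```

View pics/scene3.png

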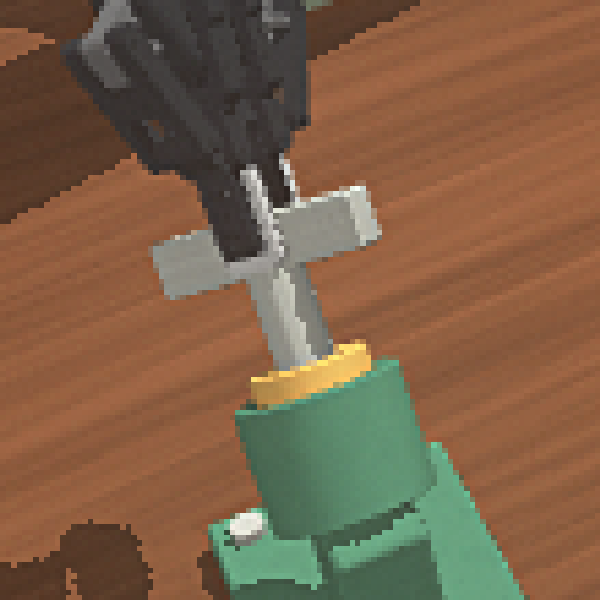

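The sleeve hasn't moved: its rim is still at (310,370). The stake is about 5 mm up and turning with the gripper, so I'll continue.

Call:
drive_tool(
  series=[
    {"tx": 0,"ty": 0,"tz": 0,"rx": 0,"ry": 0,"rz": -8,"claw": 0},
    {"tx": 0,"ty": 0,"tz": -0.0003,"rx": 0,"ry": 0,"rz": -8,"claw": 0},
    {"tx": 0,"ty": 0,"tz": -0.0003,"rx": 0,"ry": 0,"rz": -8,"claw": 0},
    {"tx": 0,"ty": 0,"tz": -0.0003,"rx": 0,"ry": 0,"rz": -8,"claw": 0},
    {"tx": 0,"ty": 0,"tz": -0.0003,"rx": 0,"ry": 0,"rz": -8,"claw": 0},
    {"tx": 0,"ty": 0,"tz": -0.0003,"rx": 0,"ry": 0,"rz": -8,"claw": 0},
    {"tx": 0,"ty": 0,"tz": 0,"rx": 0,"ry": 0,"rz": 8,"claw": 0},
    {"tx": 0,"ty": 0,"tz": -0.0003,"rx": 0,"ry": 0,"rz": 8,"claw": 0},
    {"tx": 0,"ty": 0,"tz": -0.0003,"rx": 0,"ry": 0,"rz": 8,"claw": 0},
    {"tx": 0,"ty": 0,"tz": -0.0003,"rx": 0,"ry": 0,"rz": 8,"claw": 0},
    {"tx": 0,"ty": 0,"tz": -0.0003,"rx": 0,"ry": 0,"rz": 8,"claw": 0},
    {"tx": 0,"ty": 0,"tz": -0.0003,"rx": 0,"ry": 0,"rz": 8,"claw": 0},
  ],
)

```text
time_s: 10.85
ee_pos: [0.5228, -0.216, 0.1544]
tcp_rot: [-2.698, 1.06, -0.802]
contact_force: [-0.1, 0.6, -4.0]
width: 0.0141
```

```bash
python3 st.py
```

```text
t 10.85 p [ 0.5228 -0.216   0.1544] h above mouth 41.9 off-axis mm: e -2.82 yl 0.87
rot err to 15.2 (tool) [ -0.07   0.22 -20.16] q [-0.53  0.19  2.11  0.59  0.38 -0.28] w 14.1
F [-0.1  0.6 -4. ] along a -3.3 M [0.05 0.64 0.  ]
```

Call:
drive_tool(
  series=[
    {"tx": 0,"ty": 0,"tz": 0,"rx": 0,"ry": 0,"rz": -8,"claw": 0},
    {"tx": 0,"ty": 0,"tz": -0.0003,"rx": 0,"ry": 0,"rz": -8,"claw": 0},
    {"tx": 0,"ty": 0,"tz": -0.0003,"rx": 0,"ry": 0,"rz": -8,"claw": 0},
    {"tx": 0,"ty": 0,"tz": -0.0003,"rx": 0,"ry": 0,"rz": -8,"claw": 0},
    {"tx": 0,"ty": 0,"tz": -0.0003,"rx": 0,"ry": 0,"rz": -8,"claw": 0},
    {"tx": 0,"ty": 0,"tz": -0.0003,"rx": 0,"ry": 0,"rz": -8,"claw": 0},
    {"tx": 0,"ty": 0,"tz": 0,"rx": 0,"ry": 0,"rz": 8,"claw": 0},
    {"tx": 0,"ty": 0,"tz": -0.0003,"rx": 0,"ry": 0,"rz": 8,"claw": 0},
    {"tx": 0,"ty": 0,"tz": -0.0003,"rx": 0,"ry": 0,"rz": 8,"claw": 0},
    {"tx": 0,"ty": 0,"tz": -0.0003,"rx": 0,"ry": 0,"rz": 8,"claw": 0},
    {"tx": 0,"ty": 0,"tz": -0.0003,"rx": 0,"ry": 0,"rz": 8,"claw": 0},
    {"tx": 0,"ty": 0,"tz": -0.0003,"rx": 0,"ry": 0,"rz": 8,"claw": 0},
  ],
)

```text
time_s: 12.35
ee_pos: [0.5212, -0.2158, 0.1569]
tcp_rot: [-2.698, 1.061, -0.801]
contact_force: [-0.1, -1.0, -4.9]
width: 0.0139
```

```bash
python3 st.py; python3 snap.py 4 scene 180 290 90 200;
```

```text
t 12.35 p [ 0.5212 -0.2158  0.1569] h above mouth 44.9 off-axis mm: e -2.84 yl 0.88
rot err to 15.2 (tool) [ -0.07   0.22 -20.17] q [-0.53  0.18  2.11  0.58  0.39 -0.27] w 13.9
F [-0.1 -1.  -4.9] along a -4.2 M [0.15 0.53 0.05]
scale 5.454545454545454
```

View pics/scene4.png

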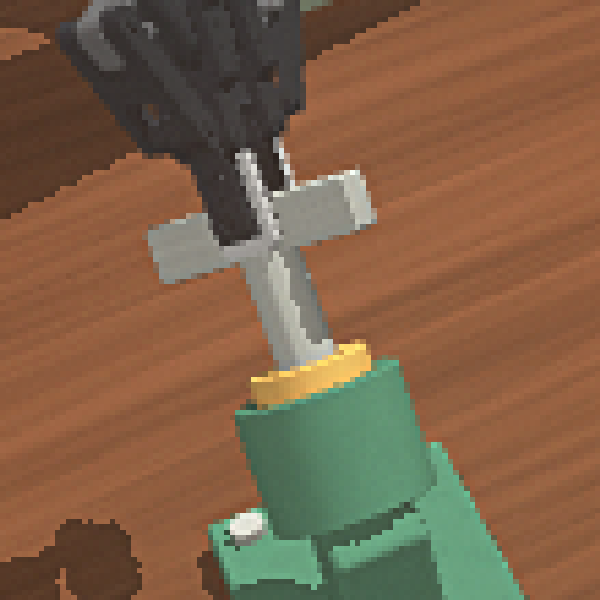

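Axial load has dropped to about the stake's weight, so it looks free at roughly 9 mm, and the sleeve is still seated. I'll do one more gentle twisting stroke, then draw it straight along the axis.

Call:
drive_tool(
  series=[
    {"tx": 0,"ty": 0,"tz": -0.0003,"rx": 0,"ry": 0,"rz": -8,"claw": 0},
    {"tx": 0,"ty": 0,"tz": -0.0004,"rx": 0,"ry": 0,"rz": -8,"claw": 0},
    {"tx": 0,"ty": 0,"tz": -0.0004,"rx": 0,"ry": 0,"rz": -4,"claw": 0},
    {"tx": 0,"ty": 0,"tz": -0.0005,"rx": 0,"ry": 0,"rz": 0,"claw": 0},
    {"tx": 0,"ty": 0,"tz": -0.0005,"rx": 0,"ry": 0,"rz": 0,"claw": 0},
    {"tx": 0,"ty": 0,"tz": -0.0005,"rx": 0,"ry": 0,"rz": 0,"claw": 0},
  ],
)

```text
time_s: 13.15
ee_pos: [0.5205, -0.2161, 0.1602]
tcp_rot: [-2.925, 0.589, -0.853]
contact_force: [0.1, -1.0, -4.3]
width: 0.014
```

```bash
python3 st.py
```

```text
t 13.15 p [ 0.5205 -0.2161  0.1602] h above mouth 48.0 off-axis mm: e -1.64 yl 0.47
rot err to 15.2 (tool) [-0.08  0.06 -0.01] q [-0.53  0.18  2.11  0.57  0.39 -0.62] w 14.0
F [ 0.1 -1.  -4.3] along a -3.8 M [ 0.08  0.7  -0.  ]
```

Call:
drive_tool(
  series=[
    {"tx": 0,"ty": 0,"tz": -0.002,"rx": 0,"ry": 0,"rz": 0,"claw": 0},
    {"tx": 0,"ty": 0,"tz": -0.004,"rx": 0,"ry": 0,"rz": 0,"claw": 0},
    {"tx": 0,"ty": 0,"tz": -0.004,"rx": 0,"ry": 0,"rz": 0,"claw": 0},
    {"tx": 0,"ty": 0,"tz": -0.004,"rx": 0,"ry": 0,"rz": 0,"claw": 0},
    {"tx": 0,"ty": 0,"tz": -0.004,"rx": 0,"ry": 0,"rz": 0,"claw": 0},
  ],
)

```text
time_s: 13.78
ee_pos: [0.5111, -0.2149, 0.176]
tcp_rot: [-2.925, 0.59, -0.854]
contact_force: [0.4, -0.0, -5.2]
width: 0.014
```

```bash
python3 st.py
```

```text
t 13.775 p [ 0.5111 -0.2149  0.176 ] h above mouth 66.4 off-axis mm: e -1.32 yl 0.34
rot err to 15.2 (tool) [-0.07  0.02 -0.02] q [-0.54  0.14  2.1   0.53  0.43 -0.58] w 14.0
F [ 0.4 -0.  -5.2] along a -4.7 M [0.12 0.69 0.04]
```

Call:
drive_tool(
  series=[
    {"tx": 0,"ty": 0,"tz": -0.006,"rx": 0,"ry": 0,"rz": 0,"claw": 0},
    {"tx": 0,"ty": 0,"tz": -0.01,"rx": 0,"ry": 0,"rz": 0,"claw": 0},
    {"tx": 0,"ty": 0,"tz": -0.015,"rx": 0,"ry": 0,"rz": 0,"claw": 0},
    {"tx": 0,"ty": 0,"tz": -0.02,"rx": 0,"ry": 0,"rz": 0,"claw": 0},
    {"tx": 0,"ty": 0,"tz": -0.02,"rx": 0,"ry": 0,"rz": 0,"claw": 0},
    {"tx": 0,"ty": 0,"tz": -0.02,"rx": 0,"ry": 0,"rz": 0,"claw": 0},
    {"tx": 0,"ty": 0,"tz": -0.01,"rx": 0,"ry": 0,"rz": 0,"claw": 0},
    {"tx": 0,"ty": 0,"tz": 0,"rx": 0,"ry": 0,"rz": 0,"claw": 0},
  ],
)

```text
time_s: 14.78
ee_pos: [0.458, -0.2082, 0.2623]
tcp_rot: [-2.925, 0.59, -0.856]
contact_force: [0.4, -0.7, -4.1]
width: 0.0138
```

```bash
python3 st.py; python3 snap.py 5 scene 100 310 50 260; python3 snap.py 5 top 190 330 350 490
```

```text
t 14.775 p [ 0.458  -0.2082  0.2623] h above mouth 167.9 off-axis mm: e -0.95 yl 0.01
rot err to 15.2 (tool) [-0.04 -0.07 -0.01] q [-0.6  -0.04  2.05  0.4   0.66 -0.46] w 13.8
F [ 0.4 -0.7 -4.1] along a -3.7 M [0.07 0.68 0.01]
scale 2.857142857142857
scale 4.285714285714286
```

View pics/scene5.png

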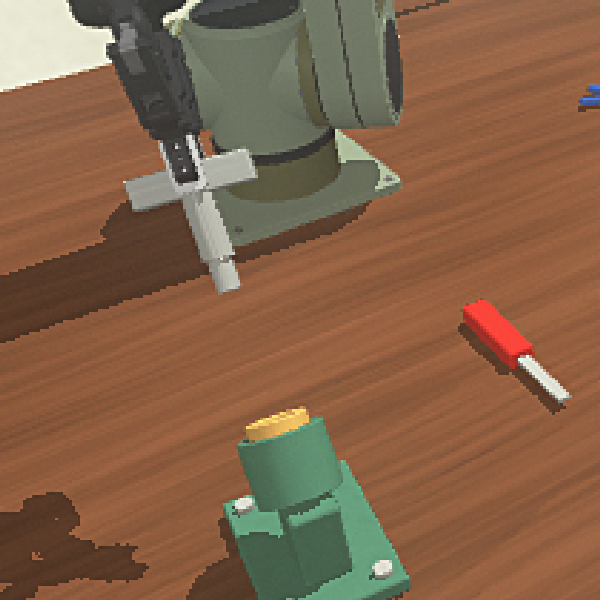

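The stake is clear of the holder at (200,220) and the sleeve at (278,425) is still seated. Next I'll stand it upright and carry it to the rack.

```bash
python3 - <<'E'
from h import *
from rig import robot
s=robot.get_state();p=s["ee_pos"];R=Ro.from_rotvec(s["tcp_rot"])
dt,dr=rel(p,R,p,Rrack);print("rot",dr,np.linalg.norm(dr),dr/6)
tgt=RO-rx*.055+np.array([0,0,.25]); print(tgt)
print("trans in rack frame tool",Rrack.inv().apply(tgt-p)*1000)
E
```

```text
rot [ -0.72153464 -32.25847727 -27.4609824 ] 42.37021976325867 [-0.12025577 -5.37641288 -4.5768304 ]
[0.49024409 0.25352404 0.25      ]
trans in rack frame tool [  75.55565315 -456.32919535   10.84899199]
```

Call:
drive_tool(
  series=[
    {"tx": 0,"ty": 0,"tz": 0,"rx": -0.12,"ry": -5.38,"rz": -4.58,"claw": 0},
    {"tx": 0,"ty": 0,"tz": 0,"rx": -0.12,"ry": -5.38,"rz": -4.58,"claw": 0},
    {"tx": 0,"ty": 0,"tz": 0,"rx": -0.12,"ry": -5.38,"rz": -4.58,"claw": 0},
    {"tx": 0,"ty": 0,"tz": 0,"rx": -0.12,"ry": -5.38,"rz": -4.58,"claw": 0},
    {"tx": 0,"ty": 0,"tz": 0,"rx": -0.12,"ry": -5.38,"rz": -4.58,"claw": 0},
    {"tx": 0,"ty": 0,"tz": 0,"rx": -0.12,"ry": -5.38,"rz": -4.58,"claw": 0},
    {"tx": 0,"ty": 0,"tz": -0.02,"rx": 0,"ry": 0,"rz": 0,"claw": 0},
    {"tx": 0,"ty": 0,"tz": -0.02,"rx": 0,"ry": 0,"rz": 0,"claw": 0},
  ],
)

```text
time_s: 15.88
ee_pos: [0.4594, -0.2078, 0.3004]
tcp_rot: [-3.137, -0.15, 0.0]
contact_force: [0.7, -0.1, -4.7]
width: 0.014
```

Call:
drive_tool(
  series=[
    {"tx": 0.005,"ty": -0.02,"tz": 0,"rx": 0,"ry": 0,"rz": 0,"claw": 0},
    {"tx": 0.005,"ty": -0.035,"tz": 0,"rx": 0,"ry": 0,"rz": 0,"claw": 0},
    {"tx": 0.005,"ty": -0.04,"tz": 0,"rx": 0,"ry": 0,"rz": 0,"claw": 0},
    {"tx": 0.006,"ty": -0.04,"tz": 0,"rx": 0,"ry": 0,"rz": 0,"claw": 0},
    {"tx": 0.006,"ty": -0.04,"tz": 0,"rx": 0,"ry": 0,"rz": 0,"claw": 0},
    {"tx": 0.006,"ty": -0.04,"tz": 0,"rx": 0,"ry": 0,"rz": 0,"claw": 0},
    {"tx": 0.006,"ty": -0.04,"tz": 0,"rx": 0,"ry": 0,"rz": 0,"claw": 0},
    {"tx": 0.006,"ty": -0.04,"tz": 0,"rx": 0,"ry": 0,"rz": 0,"claw": 0},
    {"tx": 0.006,"ty": -0.04,"tz": 0,"rx": 0,"ry": 0,"rz": 0,"claw": 0},
    {"tx": 0.006,"ty": -0.04,"tz": 0,"rx": 0,"ry": 0,"rz": 0,"claw": 0},
    {"tx": 0.006,"ty": -0.035,"tz": 0,"rx": 0,"ry": 0,"rz": 0,"claw": 0},
    {"tx": 0.006,"ty": -0.025,"tz": 0.01,"rx": 0,"ry": 0,"rz": 0,"claw": 0},
    {"tx": 0.0065,"ty": -0.0213,"tz": 0.01,"rx": 0,"ry": 0,"rz": 0,"claw": 0},
    {"tx": 0,"ty": 0,"tz": 0,"rx": 0,"ry": 0,"rz": 0,"claw": 0},
    {"tx": 0,"ty": 0,"tz": 0,"rx": 0,"ry": 0,"rz": 0,"claw": 0},
  ],
)

```text
time_s: 17.75
ee_pos: [0.4904, 0.253, 0.2807]
tcp_rot: [3.137, 0.148, -0.0]
contact_force: [-0.1, -0.3, -3.9]
width: 0.0141
```

```bash
cat > st2.py <<'E'
from h import *
from rig import robot
s=robot.get_state();p=s["ee_pos"];R=Ro.from_rotvec(s["tcp_rot"])
ryv=np.array([-rx[1],rx[0],0]);d=p-RO
print("t",s["time_s"],"p",p.round(4),"rack xy mm",(d@rx*1000).round(1),(d@ryv*1000).round(1),"z",(p[2]*1000).round(1),"rot err",np.degrees((R.inv()*Rrack).as_rotvec()).round(2),"w",(s["width"]*1000).round(1),"F",s["contact_force"].round(1),"M",s["moment"].round(2),"q",s["qpos"].round(2))
E
python3 st2.py; python3 snap.py 6 scene 60 240 230 410; python3 snap.py 6 top 180 310 170 300
```

```text
scale 3.3333333333333335
scale 4.615384615384615Traceback (most recent call last):
  File "st2.py", line 5, in <module>
    print("t",s["time_s"],"p",p.round(4),"rack xy mm",(d@rx*1000).round(1),(d@ryv*1000).round(1),"z",(p[2]*1000).round(1),"rot err",np.degrees((R.inv()*Rrack).as_rotvec()).round(2),"w",(s["width"]*1000).round(1),"F",s["contact_force"].round(1),"M",s["moment"].round(2),"q",s["qpos"].round(2))
                                                                                                                                                                                         ^^^^^^^^^^^^^^^^^^^^^^^
AttributeError: 'float' object has no attribute 'round'
```

View pics/scene6.png

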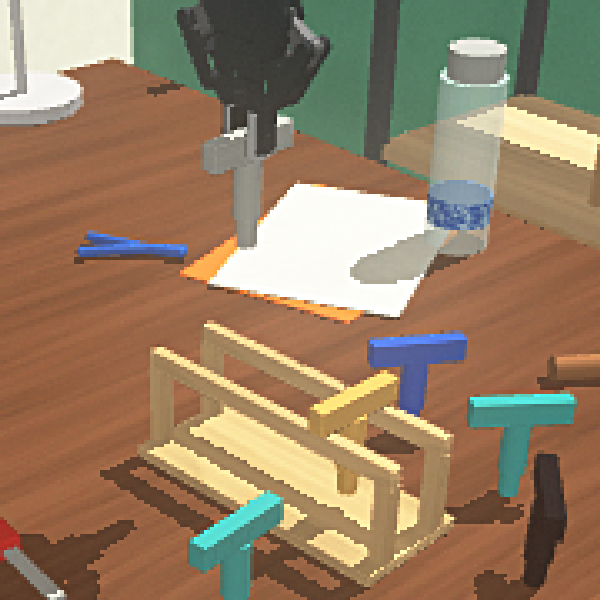

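View pics/top6.png

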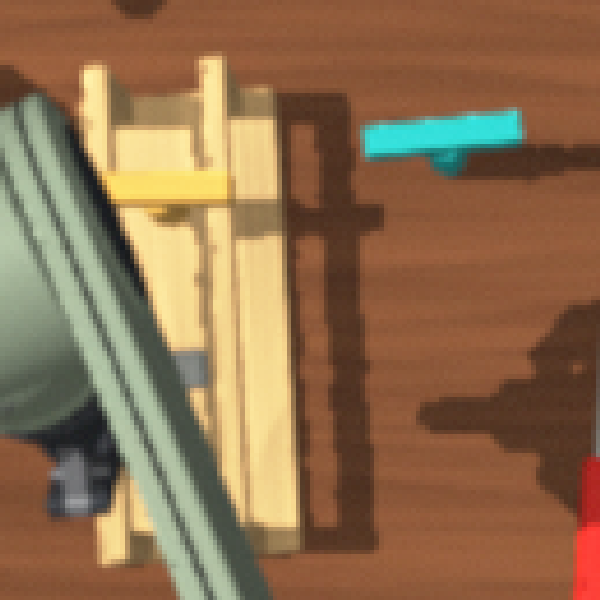

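```bash
sed -i 's/(s\["width"\]\*1000).round(1)/round(s["width"]*1000,1)/' st2.py; python3 st2.py; cat > stk.py <<'E'
from h import *
import sys
d=load(sys.argv[1]); zt=float(sys.argv[2]) # approx z of tcp
P=pts(d);H=hsv(d); ryv=np.array([-rx[1],rx[0],0])
m=(abs(P[...,0]-.49)<.07)&(abs(P[...,1]-.253)<.07)&(P[...,2]>zt-.09)&(P[...,2]<zt+.03)&(H[...,1]<60)&(H[...,2]>75)
Q=P[m];X=(Q-RO)@rx*1000;Y=(Q-RO)@ryv*1000;Z=Q[:,2]*1000
print(len(Q),"z range",Z.min(),Z.max())
for z in np.arange(zt*1000-80,zt*1000+28,6):
    k=(Z>=z)&(Z<z+6)
    if k.sum()>3: print(round(z),k.sum(),"X",np.percentile(X[k],[2,50,98]).round(1),"Y",np.percentile(Y[k],[2,50,98]).round(1))
E
python3 stk.py scene6 .28
```

```text
t 17.85 p [0.4905 0.2527 0.2814] rack xy mm -54.8 -0.8 z 281.4 rot err [ 0.03 -0.05 -0.03] w 14.2 F [ 0.1 -0.3 -4.5] M [-0.01 -0.03 -0.02] q [ 0.46  0.26  1.53 -0.    1.36  0.36]
440 z range 208.4493290582737 309.7766239921501
206 5 X [-54.5 -50.4 -48.1] Y [-11.3  -9.2   2.1]
212 14 X [-54.8 -49.8 -45.7] Y [-12.5  -7.6   0.9]
218 12 X [-55.9 -50.3 -46.9] Y [-12.7  -9.1  -0.4]
224 14 X [-56.8 -48.4 -45.1] Y [-12.1  -8.2  -0.5]
230 16 X [-58.3 -48.8 -43.6] Y [-13.7  -8.8  -1.5]
236 17 X [-59.8 -48.4 -43.8] Y [-13.4 -10.4   0.1]
242 19 X [-58.3 -47.9 -43.5] Y [-14.3  -9.   -1.1]
248 16 X [-57.5 -47.9 -43.6] Y [-13.7  -8.6  -1.5]
254 18 X [-59.1 -48.3 -42.6] Y [-15.5 -11.4  -1.3]
260 20 X [-56.8 -49.8 -42.8] Y [-15.2 -10.2  -1.3]
266 18 X [-57.6 -49.3 -43.6] Y [-16.  -10.2   2.3]
272 17 X [-56.8 -46.  -43.5] Y [-13.4  -7.7   2.8]
278 41 X [-55.1 -47.3 -41.7] Y [-45.8 -12.9  37.1]
284 54 X [-58.5 -47.  -39.1] Y [-45.5 -23.   36.3]
290 53 X [-57.4 -47.4 -36.1] Y [-46.  -19.7  37.3]
296 87 X [-72.3 -51.1 -35.1] Y [-44.4 -17.9  35.7]
302 15 X [-71.4 -43.5 -34.3] Y [-14.7 -11.4   4.5]
```

Call:
drive_tool(
  series=[
    {"tx": 0,"ty": -0.002,"tz": 0.02,"rx": 0,"ry": 0,"rz": 0,"claw": 0},
    {"tx": 0,"ty": 0,"tz": 0.03,"rx": 0,"ry": 0,"rz": 0,"claw": 0},
    {"tx": 0,"ty": 0,"tz": 0.03,"rx": 0,"ry": 0,"rz": 0,"claw": 0},
    {"tx": 0,"ty": 0,"tz": 0.02,"rx": 0,"ry": 0,"rz": 0,"claw": 0},
    {"tx": 0,"ty": 0,"tz": 0.01,"rx": 0,"ry": 0,"rz": 0,"claw": 0},
    {"tx": 0,"ty": 0,"tz": 0,"rx": 0,"ry": 0,"rz": 0,"claw": 0},
  ],
)

```text
time_s: 18.6
ee_pos: [0.4902, 0.2549, 0.1712]
tcp_rot: [3.138, 0.148, 0.0]
contact_force: [1.2, 0.6, -4.4]
width: 0.014
```

```bash
python3 st2.py; python3 snap.py 7 scene 110 240 260 390; python3 stk.py scene7 .17
```

```text
t 18.6 p [0.4902 0.2549 0.1712] rack xy mm -55.0 1.4 z 171.2 rot err [ 0.03 -0.   -0.01] w 14.0 F [ 1.2  0.6 -4.4] M [ 0.05  0.04 -0.  ] q [ 0.46  0.33  1.71 -0.    1.1   0.37]
scale 4.615384615384615
395 z range 100.35503916335942 199.56697278906822
96 4 X [-55.1 -49.4 -48.3] Y [-7.7 -4.3  0.2]
102 8 X [-56.2 -50.5 -47.1] Y [-9.5 -6.1  0.9]
108 8 X [-53.7 -48.4 -47.1] Y [-9.4 -6.3 -0.2]
114 11 X [-56.  -48.9 -46.9] Y [-9.6 -8.4 -0.3]
120 13 X [-57.5 -48.4 -43.1] Y [-11.3  -4.5   5.8]
126 12 X [-55.5 -47.5 -43.5] Y [-11.5  -8.2   4.5]
132 18 X [-57.8 -47.3 -43.4] Y [-13.5  -8.1   1.8]
138 16 X [-58.3 -46.7 -43. ] Y [-12.6  -7.4   4.8]
144 16 X [-58.1 -46.8 -43.4] Y [-12.4  -8.3   3.4]
150 16 X [-57.2 -46.8 -43.6] Y [-11.5  -8.4   3.3]
156 16 X [-58.4 -47.3 -42.7] Y [-12.8  -6.3   2.9]
162 13 X [-54.3 -48.1 -44. ] Y [-11.4  -6.7   1. ]
168 30 X [-59.1 -47.3 -41.3] Y [-43.   -8.4  41.6]
174 46 X [-60.2 -47.8 -37.6] Y [-43.4 -20.4  40.5]
180 50 X [-58.9 -47.2 -35.1] Y [-43.8 -11.5  39.5]
186 89 X [-68.7 -50.2 -34.1] Y [-42.7 -14.4  38.3]
192 21 X [-72.6 -41.7 -33.5] Y [-13.9  -8.1   4.6]
```

View pics/scene7.png

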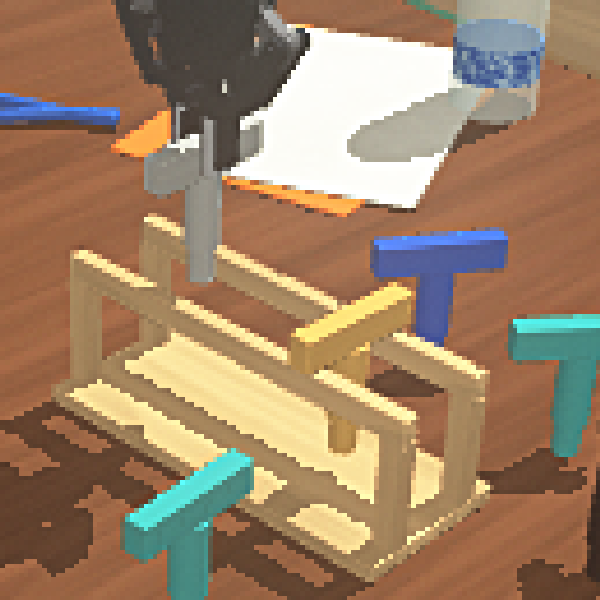

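The foot at (200,280) is poised between the rails and the bar is centred to about 1 mm. The brass stake at (350,330) is well clear. Lowering now.

Call:
drive_tool(
  series=[
    {"tx": 0,"ty": 0,"tz": 0.015,"rx": 0,"ry": 0,"rz": 0,"claw": 0},
    {"tx": 0,"ty": 0,"tz": 0.02,"rx": 0,"ry": 0,"rz": 0,"claw": 0},
    {"tx": 0,"ty": 0,"tz": 0.015,"rx": 0,"ry": 0,"rz": 0,"claw": 0},
    {"tx": 0,"ty": 0,"tz": 0.01,"rx": 0,"ry": 0,"rz": 0,"claw": 0},
    {"tx": 0,"ty": 0,"tz": 0.003,"rx": 0,"ry": 0,"rz": 0,"claw": 0},
    {"tx": 0,"ty": 0,"tz": 0,"rx": 0,"ry": 0,"rz": 0,"claw": 0},
    {"tx": 0,"ty": 0,"tz": 0,"rx": 0,"ry": 0,"rz": 0,"claw": 0},
  ],
)

```text
time_s: 19.52
ee_pos: [0.4905, 0.2556, 0.1087]
tcp_rot: [-3.138, -0.149, -0.002]
contact_force: [0.5, -0.0, -4.2]
width: 0.0141
```

```bash
python3 st2.py; python3 snap.py 8 scene 110 240 260 390; python3 stk.py scene8 .107|head -30
```

```text
t 19.525 p [0.4905 0.2556 0.1087] rack xy mm -54.5 2.0 z 108.7 rot err [-0.   -0.09  0.02] w 14.1 F [ 0.5 -0.  -4.2] M [ 0.03 -0.01  0.01] q [ 0.46  0.39  1.79 -0.    0.96  0.37]
scale 4.615384615384615
279 z range 38.913666902207325 136.90526550410175
39 8 X [-52.  -48.1 -44.6] Y [-9.5 -3.2  2.5]
45 10 X [-54.1 -49.2 -46.4] Y [-8.9 -7.6  1.5]
51 6 X [-54.4 -49.8 -47.9] Y [-8.7 -7.1 -2.2]
81 5 X [-51.2 -44.5 -42.4] Y [-7.5 -1.3  0.1]
87 14 X [-56.7 -46.4 -42.7] Y [-11.6  -5.7   5.9]
93 16 X [-59.7 -47.1 -42.8] Y [-11.6  -6.9   5.8]
99 11 X [-51.9 -45.9 -42.6] Y [-10.9  -7.3   4.3]
105 22 X [-58.1 -47.8 -40.7] Y [-42.6 -13.9  34.3]
111 39 X [-59.5 -47.3 -38.4] Y [-42.7 -19.5  36.2]
117 42 X [-62.3 -46.  -40. ] Y [-42.5 -15.3  37.4]
123 77 X [-64.9 -49.7 -35.4] Y [-42.2 -17.3  38.7]
129 20 X [-70.7 -48.1 -35.6] Y [-35.  -10.5  18.2]
```

View pics/scene8.png

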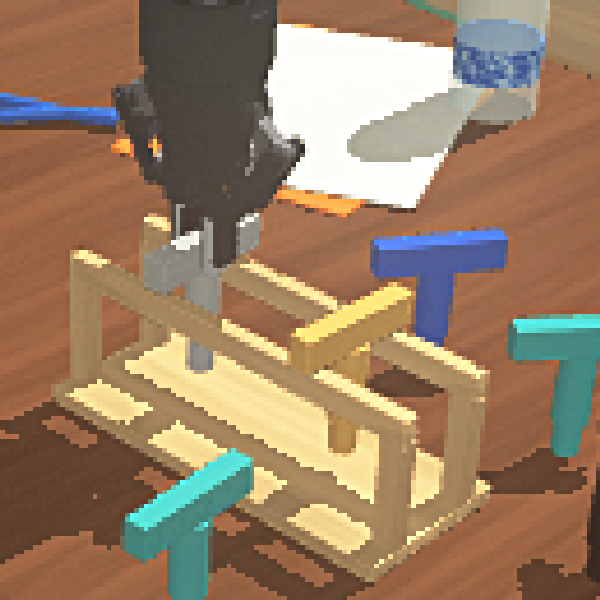

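Call:
drive_tool(
  series=[
    {"tx": 0,"ty": 0,"tz": 0.002,"rx": 0,"ry": 0,"rz": 0,"claw": 0},
    {"tx": 0,"ty": 0,"tz": 0.001,"rx": 0,"ry": 0,"rz": 0,"claw": 0},
    {"tx": 0,"ty": 0,"tz": 0.001,"rx": 0,"ry": 0,"rz": 0,"claw": 0},
    {"tx": 0,"ty": 0,"tz": 0.0005,"rx": 0,"ry": 0,"rz": 0,"claw": 0},
    {"tx": 0,"ty": 0,"tz": 0,"rx": 0,"ry": 0,"rz": 0,"claw": 0},
  ],
)

```text
time_s: 20.2
ee_pos: [0.4901, 0.2553, 0.1035]
tcp_rot: [3.138, 0.149, 0.0]
contact_force: [0.9, -1.0, -4.5]
width: 0.0134
```

```bash
python3 st2.py
```

```text
t 20.2 p [0.4901 0.2553 0.1035] rack xy mm -55.0 1.8 z 103.5 rot err [ 0.03 -0.01  0.02] w 13.4 F [ 0.9 -1.  -4.5] M [ 0.01  0.01 -0.  ] q [ 0.46  0.4   1.8  -0.    0.95  0.37]
```

Call:
drive_tool(
  series=[
    {"tx": 0,"ty": 0,"tz": 0.0005,"rx": 0,"ry": 0,"rz": 0,"claw": 0},
    {"tx": 0,"ty": 0,"tz": 0.0005,"rx": 0,"ry": 0,"rz": 0,"claw": 0},
    {"tx": 0,"ty": 0,"tz": 0,"rx": 0,"ry": 0,"rz": 0,"claw": 0},
  ],
)

```text
time_s: 20.58
ee_pos: [0.4901, 0.2553, 0.1026]
tcp_rot: [3.138, 0.149, 0.001]
contact_force: [-0.9, 0.6, -4.9]
width: 0.0138
```

```bash
python3 st2.py
```

```text
t 20.575 p [0.4901 0.2553 0.1026] rack xy mm -55.0 1.8 z 102.6 rot err [ 0.02 -0.02  0.02] w 13.8 F [-0.9  0.6 -4.9] M [-0.02 -0.01  0.04] q [ 0.46  0.4   1.8  -0.    0.94  0.37]
```

Call:
drive_tool(
  series=[
    {"tx": 0,"ty": 0,"tz": 0.0005,"rx": 0,"ry": 0,"rz": 0,"claw": 0},
    {"tx": 0,"ty": 0,"tz": 0.0005,"rx": 0,"ry": 0,"rz": 0,"claw": 0},
    {"tx": 0,"ty": 0,"tz": 0,"rx": 0,"ry": 0,"rz": 0,"claw": 0},
  ],
)

```text
time_s: 20.95
ee_pos: [0.4902, 0.2553, 0.1024]
tcp_rot: [3.138, 0.148, 0.001]
contact_force: [-2.6, -2.9, 4.2]
width: 0.0139
```

```bash
python3 st2.py
```

```text
t 20.95 p [0.4902 0.2553 0.1024] rack xy mm -54.9 1.8 z 102.4 rot err [ 0.01 -0.05  0.02] w 13.9 F [-2.6 -2.9  4.2] M [-0.12  0.46 -0.  ] q [ 0.46  0.4   1.8  -0.    0.94  0.37]
```

Call:
drive_tool(
  series=[
    {"tx": 0,"ty": 0,"tz": 0.0005,"rx": 0,"ry": 0,"rz": 0,"claw": 0},
    {"tx": 0,"ty": 0,"tz": 0,"rx": 0,"ry": 0,"rz": 0,"claw": 0},
  ],
)

```text
time_s: 21.2
ee_pos: [0.4902, 0.2553, 0.1024]
tcp_rot: [3.138, 0.149, 0.002]
contact_force: [-3.1, -3.4, 9.4]
width: 0.0137
```

```bash
python3 st2.py
```

```text
t 21.2 p [0.4902 0.2553 0.1024] rack xy mm -54.9 1.8 z 102.4 rot err [ 0.01 -0.06  0.02] w 13.7 F [-3.1 -3.4  9.4] M [-0.27  0.59 -0.02] q [ 0.46  0.4   1.8  -0.    0.94  0.37]
```

Contact at a TCP height of 102.4 mm, which is what a seated bar should give. I'll ease off the load and release.

Call:
drive_tool(
  series=[
    {"tx": 0,"ty": 0,"tz": -0.0009,"rx": 0,"ry": 0,"rz": 0,"claw": 0},
    {"tx": 0,"ty": 0,"tz": 0,"rx": 0,"ry": 0,"rz": 0,"claw": 0},
    {"tx": 0,"ty": 0,"tz": 0,"rx": 0,"ry": 0,"rz": 0,"claw": 18},
    {"tx": 0,"ty": 0,"tz": 0,"rx": 0,"ry": 0,"rz": 0,"claw": 22},
    {"tx": 0,"ty": 0,"tz": 0,"rx": 0,"ry": 0,"rz": 0,"claw": 35},
    {"tx": 0,"ty": 0,"tz": 0,"rx": 0,"ry": 0,"rz": 0,"claw": 50},
    {"tx": 0,"ty": 0,"tz": 0,"rx": 0,"ry": 0,"rz": 0,"claw": 50},
  ],
  grip_force=20,
)

```text
time_s: 22.08
ee_pos: [0.4901, 0.2553, 0.1018]
tcp_rot: [3.138, 0.149, 0.0]
contact_force: [0.6, 0.5, 0.5]
width: 0.0426
```

```bash
python3 st2.py; python3 snap.py 9 scene 110 240 260 390
```

```text
t 22.075 p [0.4901 0.2553 0.1018] rack xy mm -55.0 1.8 z 101.8 rot err [ 0.03 -0.01  0.02] w 42.6 F [0.6 0.5 0.5] M [-0.    0.02 -0.04] q [ 0.46  0.4   1.8  -0.    0.94  0.37]
scale 4.615384615384615
```

View pics/scene9.png

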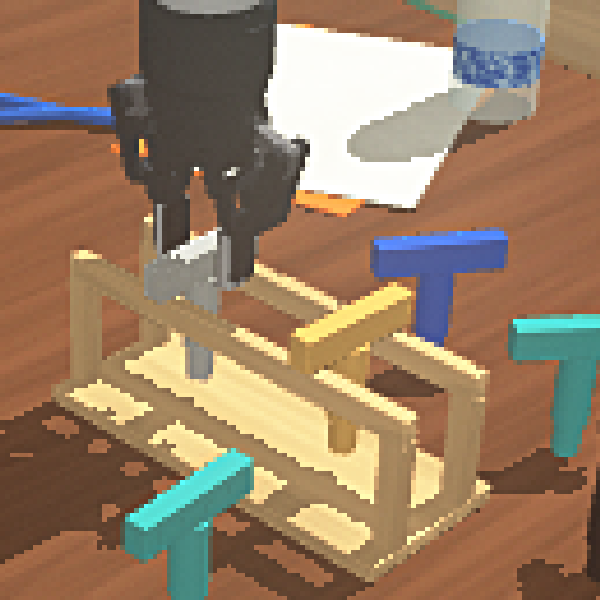

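The fingers are open and clear of the bar, and the stake hangs across both rails. Lifting straight up.

Call:
drive_tool(
  series=[
    {"tx": 0,"ty": 0,"tz": -0.005,"rx": 0,"ry": 0,"rz": 0,"claw": 50},
    {"tx": 0,"ty": 0,"tz": -0.015,"rx": 0,"ry": 0,"rz": 0,"claw": 50},
    {"tx": 0,"ty": 0,"tz": -0.03,"rx": 0,"ry": 0,"rz": 0,"claw": 50},
    {"tx": 0,"ty": 0,"tz": -0.04,"rx": 0,"ry": 0,"rz": 0,"claw": 50},
    {"tx": -0.03,"ty": 0,"tz": -0.05,"rx": 0,"ry": 0,"rz": 0,"claw": 50},
    {"tx": -0.05,"ty": 0,"tz": -0.03,"rx": 0,"ry": 0,"rz": 0,"claw": 50},
    {"tx": -0.04,"ty": 0,"tz": -0.03,"rx": 0,"ry": 0,"rz": 0,"claw": 50},
    {"tx": 0,"ty": 0,"tz": 0,"rx": 0,"ry": 0,"rz": 0,"claw": 50},
  ],
)

```text
time_s: 23.12
ee_pos: [0.3696, 0.2443, 0.3059]
tcp_rot: [-3.134, -0.151, -0.011]
contact_force: [0.5, 0.2, 0.1]
width: 0.0428
```

```bash
python3 st2.py; python3 snap.py 10 scene 110 240 260 390; python3 snap.py 10 top 0 420 0 560; python3 stk.py scene10 .102
```

```text
t 23.125 p [0.3696 0.2443 0.3059] rack xy mm -176.0 2.2 z 305.9 rot err [-0.18 -0.41  0.11] w 42.8 F [0.5 0.2 0.1] M [ 0.01  0.01 -0.  ] q [ 0.56  0.06  1.71 -0.    1.37  0.46]
scale 4.615384615384615
scale 1.4285714285714286
312 z range 12.658496225449456 125.1479168836005
34 10 X [-54.4 -48.7 -46.6] Y [-8.5 -5.   2.3]
40 9 X [-54.5 -49.2 -46.7] Y [-9.1 -4.4  0.3]
46 9 X [-53.9 -49.3 -46.2] Y [-9.6 -4.9  0.3]
52 7 X [-55.8 -51.1 -44.9] Y [-10.6  -7.3  -6. ]
82 5 X [-49.9 -44.4 -43.9] Y [-8.8 -3.5  0.1]
88 12 X [-56.3 -45.5 -42.2] Y [-12.5  -6.3   0.8]
94 9 X [-51.2 -46.5 -44.2] Y [-11.9  -8.7  -0.4]
100 41 X [-57.3 -47.5 -43.2] Y [-42.8  -5.2  36.6]
106 49 X [-58.3 -47.4 -45. ] Y [-43.9  -9.6  38.7]
112 51 X [-59.4 -47.4 -44.8] Y [-43.  -12.5  38.3]
118 98 X [-61.3 -51.9 -45. ] Y [-40.8  -4.8  39.4]
124 4 X [-57.  -52.1 -47.8] Y [ 8.5 14.  19. ]
```

View pics/scene10.png

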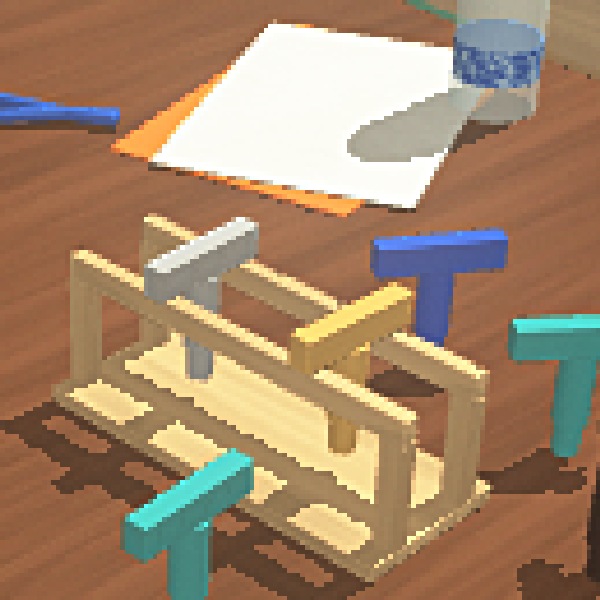

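View pics/top10.png

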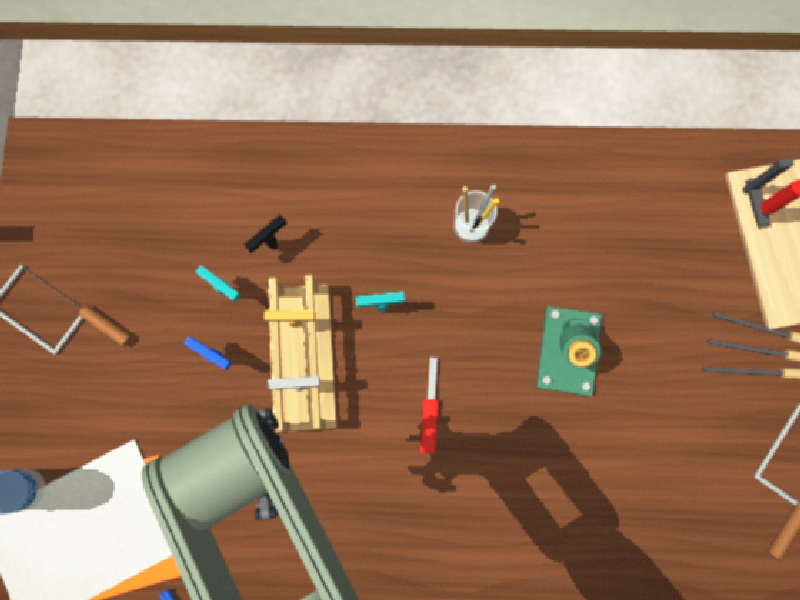

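The bar spans z 100 to 122 mm, square across both rails and centred within about 1 mm. In the top view the brass stake (290,315), tumbler (475,215), scraper (430,405) and sleeve (583,350) are where they were.

```bash
python3 -c "
from rig import robot,finish_job
s=robot.get_state();print(s['time_s'],abs(s['joint_velocities']).max(),s['contact_force'])
print(finish_job())"
```

```text
23.225 0.039554506931551325 [-0.05282349  0.49092365 -0.58470121]
the job is handed in; nothing more can be done
None
```

The steel stake is on the rack, hanging upright by its head, and I handed the job in at 23.2 s. No verdict is reported.

- **Pulling it out:** I twisted the stake to and fro by about ±24° while drawing it 0.3 mm per 8° along the slope. At each reading the pull was 8 N or less, weight included. It was free after about 9 mm, then came straight out along the axis. The pictures taken during and after the pull showed the sleeve seated.
- **Placing it:** I set it down with light contact, eased off the load and let go. The last pictures show the bar lying across both rails, 100 to 122 mm above the bench. It is square, within about 1–2 mm of midway, and about 110 mm from the brass stake.
- **Other things:** The brass stake, tumbler, scraper and sleeve look unmoved in the last top picture, compared by eye with the first.
- **Disagreements:** The two cameras disagree by about 3–4 mm in y, so I used the mean. The gripper read about 14 mm on the 16 mm bar, but the grip held throughout.

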